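# Refill the coffee-pod carousel

## Robot

A 7-joint arm with a two-finger parallel gripper is mounted at the origin on the work surface. World frame = base frame: x ahead of the robot, y to its left, z up, the work surface at z = 0. Lengths are in mm, angles in rad, forces in N, time in s.
With the tool pointing down it reaches from about 400 to 875 mm from the base axis. Payload 4.4 kg.
Tool frame: the origin (TCP) lies at the very end of the fingers, on their centre line; the grasp point (between the pads) lies 19 mm behind it; z points along the fingers, y is the direction in which the jaws open and shut (so a half turn about z gives the same grasp; the last joint's range is limited). The gripper opens to 85 mm and grips with 20 to 120 N. Pads are 22 mm wide; open, the fingers measure 114 mm over their backs; the gripper's body (76 mm by 85 mm) begins 54 mm behind the grasp point. The pads swing forward as they close: fully open they stand 13 mm farther back than shut.
Start: joints at [1.241, 0.628, 0.038, 1.517, -0.027, 0.996, -0.02], TCP at [169.516, -627.521, 231.313] pointing down, gripper open.
Joint ranges: [-3.06, 3.06], [-0.37, 2.12], [-1.25, 1.32], [0.18, 2.47], [-1.1, 4.24], [0.23, 1.98], [-2.94, 2.94]. Speed limits (rad/s): [2.57, 2.57, 3.14, 3.14, 3.14, 3.14, 3.14].

## Interface

Orientations are given as [roll, pitch, yaw] about the fixed x, y, z axes, in that order (R = Rz(yaw) Ry(pitch) Rx(roll)).
In Python, from cell import ctrl gives the robot as it stands.
- The arm moves only by the shell command python3 -m crank 'ROWS' [OPENING]. ROWS is JSON, a list that holds one entry, the list of rows, each a list of 6 numbers: the shift along the tool's x, y, z in units of 30 mm (1.0 is 30 mm), then the turn, a rotation vector about the tool's x, y, z in units of 6 degrees (1.0 is 6 degrees). In form: [[[tx, ty, tz, rx, ry, rz], ...]]. A call has 1 to 12 rows; each row shifts and turns the pose as measured when the row begins, along the tool's axes as they then stand; what a row does not reach is not made up. A row lasts 1/12 s, in which the tool goes at most 41.7 mm and 7.16 degrees, less where a joint would pass 70% of its speed; a pose out of reach is approached as far as the arm can. A call is refused whole if a number of a shift passes 1 or a number of a turn 1, either way. A call with a gripper value outside its range is refused whole. OPENING is the gripper command: -1 is fully open, 1 is shut, values between are in proportion, set as the call begins (- or left out, the last holds). The fingers move at their own pace and stop on an object; the grip force is fixed at half the most. Time passes only in rows, so rows that do not move let the fingers close. It gives the time, the measured TCP pose, the force and the opening at its end, in the units of the state.
- ctrl.read_state(): the state, without advancing time (a new reading comes with each control period).
- ctrl.get_image(name): name is "scene" or "side" or "wrist"; returns a dict with "color" (400x640x3 uint8, red, green, blue), "depth" (400x640 float32, mm along the optical axis (not along the pixel's ray), 0 where there is no reading), "camera_matrix" (3x3 intrinsics, pixels), "k1" (the pictures are not rectified: a ray, as slopes to the right and down, at radius r is drawn at 1 + k1 r^2 times it, then the intrinsics apply), "R" (3x3) and "t" (3): a world point X has camera coordinates R X + t. Camera axes: x right, y down, z forward; pixel columns grow to the right and rows downward; lengths in mm; the calibration is good to about 2 mm. A picture is of the moment at which its call begins.
- ctrl.finish_job(): hands the job in, once; it reports no verdict.
Trained networks look in a picture, given as the dict that the camera call returned (one of the last four; its "shot" number tells which), for a name from the list of things; names that differ only in an ending like _2 or _b are one class to them, and where a whole thing is asked for, a point or a joint stands for the part that bears it (a point fixed in the world has none). Each returns a list of dicts, best first, with "conf" (0 to 1); they miss things now and then, are a little off and sometimes report something else, mostly with a low value. They report only what shows in the picture. A call takes as long as a camera call. They do not tell look-alikes from the thing itself.
- ctrl.search_frame(query, picture): "extent" ([centre column, centre row, width, height] in pixels, round what is visible of it).
The state is a dict: "clock": time; "qpos": joint angles; "qd": joint speeds; "tau": joint torques, N m; "eef_pos": TCP position; "tool_rot": TCP orientation; "force": force on the tool from outside, world axes, zero at the start; "torque": the same for the moment, N m; "width": finger opening in mm.
Only numpy, scipy, OpenCV 4.12 (cv2) and the standard library are available. Lean on these libraries where they do the work, as an engineer would, in place of code of your own. Each camera call takes 0.05 s, during which the arm holds its last target. There are 200 camera calls.

## Task

Refill the pod carousel with the loose pods from the mat: stack pods flat in tube A, which stands in the loading bay, until the top of the stack is level with the red fill line, then draw the sprung index pin by its red knob, turn the turntable on to the next hole so that tube B comes into the loading bay, let the pin drop fully home and fill tube B to its line in the same way. Leave the pods that are already in the tubes where they are, put the pods left over into the open clear container, and do not disturb the other things on the counter.

Things in the scene. Friction and masses are not known exactly. Their poses are not given: they have to be found in the camera images.
- carousel: fixed round aluminium base of the pod carousel, 288 mm across, origin on the turntable's axis at counter level; its -y side is the open loading bay, its back half (y above 0) stands under a clear hood 300 mm wide (x from -150 to 150 mm) whose roof is 120 mm above the counter. Index holes lie 128 mm from the axis: the first at (-111, -64) mm, the next at (111, -64) mm in this frame; the flange around them is 12 mm high
- turntable (a joint): angle of the turntable, rad, counter-clockwise from above: 0 with the pin in the first hole and tube A in the loading bay, 2.094 with the pin in the next hole and tube B in the loading bay; stops just beyond both; it stays where it is left (about 0.2 N m of friction)
- pin (a joint): lift of the sprung index pin, m: 0 fully home in a hole, 0.010 with its tip clear on top of the flange, 0.016 at its stop; the spring pushes it down with 3 N at 0, 6 N at the stop. The pin is carried by the turntable and goes round with it
- knob_grip (a point): middle of the red knob on top of the index pin: an upright cylinder 24 mm across and 30 mm high, 128 mm from the turntable's axis; it turns freely about its own axis, lifts with the pin and goes round with the turntable (52 mm above the counter when the pin is home)
- tubeA (a point): centre of the floor of tube A, on the turntable, 24 mm above the counter, 75 mm from the axis; in the loading bay at the start. A tube is two clear curved shells, 68 mm inside and 74 mm outside (84 mm at the flare), reaching 84 mm above the floor (the top 8 mm flares outwards), with two open slots 40 mm wide for fingers on opposite sides; in the loading bay the slots face along the x axis of carousel. The red fill line is 72 mm above the floor, the height of four pods
- tubeB (a point): centre of the floor of tube B, same form as tube A; under the hood at the start. (The third tube, tube C, is full and needs nothing.)
- container_floor (a point): middle of the inner floor (4 mm above the counter) of the fixed, open clear storage container with a blue rim: 192 mm inside along its x, 126 mm along its y, walls 55 mm high from the counter
- mat: fixed black mat, 290 x 235 mm, 3 mm thick, on which the loose pods lie; origin in the middle of its underside
- S1_mid (a point): centre (half-way up) of a round coffee pod, 60 mm across and 18 mm thick, orange rim with a paper face, z axis along the pod's own axis (either face may be up); one of the loose pods that start on the mat (up to two of the nine are absent)
- S2_mid (a point): centre (half-way up) of a round coffee pod, 60 mm across and 18 mm thick, orange rim with a paper face, z axis along the pod's own axis (either face may be up); one of the loose pods that start on the mat (up to two of the nine are absent)
- S3_mid (a point): centre (half-way up) of a round coffee pod, 60 mm across and 18 mm thick, orange rim with a paper face, z axis along the pod's own axis (either face may be up); one of the loose pods that start on the mat (up to two of the nine are absent)
- S4_mid (a point): centre (half-way up) of a round coffee pod, 60 mm across and 18 mm thick, orange rim with a paper face, z axis along the pod's own axis (either face may be up); one of the loose pods that start on the mat (up to two of the nine are absent)
- S5_mid (a point): centre (half-way up) of a round coffee pod, 60 mm across and 18 mm thick, orange rim with a paper face, z axis along the pod's own axis (either face may be up); one of the loose pods that start on the mat (up to two of the nine are absent)
- S6_mid (a point): centre (half-way up) of a round coffee pod, 60 mm across and 18 mm thick, orange rim with a paper face, z axis along the pod's own axis (either face may be up); one of the loose pods that start on the mat (up to two of the nine are absent)
- S7_mid (a point): centre (half-way up) of a round coffee pod, 60 mm across and 18 mm thick, orange rim with a paper face, z axis along the pod's own axis (either face may be up); one of the loose pods that start on the mat (up to two of the nine are absent)
- S8_mid (a point): centre (half-way up) of a round coffee pod, 60 mm across and 18 mm thick, orange rim with a paper face, z axis along the pod's own axis (either face may be up); one of the loose pods that start on the mat (up to two of the nine are absent)
- S9_mid (a point): centre (half-way up) of a round coffee pod, 60 mm across and 18 mm thick, orange rim with a paper face, z axis along the pod's own axis (either face may be up); one of the loose pods that start on the mat (up to two of the nine are absent)
- A1_mid (a point): centre (half-way up) of a round coffee pod, 60 mm across and 18 mm thick, orange rim with a paper face, z axis along the pod's own axis (either face may be up); already in tube A at the start, on its floor (one of A1 and B1 may be absent: that tube then starts empty)
- B1_mid (a point): centre (half-way up) of a round coffee pod, 60 mm across and 18 mm thick, orange rim with a paper face, z axis along the pod's own axis (either face may be up); already in tube B at the start, on its floor (one of A1 and B1 may be absent: that tube then starts empty)
- ramekin: blue ceramic ramekin, 84 mm across, 45 mm high, a bystander; origin in the middle of its underside
- mug: white mug, 80 mm across, 92 mm high, a bystander; origin in the middle of its underside
- spoon: wooden spoon lying flat, 220 mm long, along its own x, a bystander; origin in the middle of its underside
- sugar_jar: glass jar with a steel cap, 76 mm across, 105 mm high, a bystander; origin in the middle of its underside
- grinder: steel pepper grinder, 58 mm across, 172 mm high, a bystander; origin in the middle of its underside
Things that resemble listed ones, but are neither listed nor needed, are in the scene too. Leave any pink or turquoise look-alike of the part that bears S7_mid alone.

How it is judged (in metres and radians):
On the way, in this order (a step that is already met when the one before it is completed fails the run):
1. tube A is filled to its line while it stands in the loading bay with the pin home (((horizontal distance between S1_mid and tubeA below 0.01 m and height (world z) of S1_mid between 0.082 and 0.092 m and angle between the z axis of S1_mid and the z axis of carousel, either way round below 0.12 rad) or (horizontal distance between S2_mid and tubeA below 0.01 m and height (world z) of S2_mid between 0.082 and 0.092 m and angle between the z axis of S2_mid and the z axis of carousel, either way round below 0.12 rad) or (horizontal distance between S3_mid and tubeA below 0.01 m and height (world z) of S3_mid between 0.082 and 0.092 m and angle between the z axis of S3_mid and the z axis of carousel, either way round below 0.12 rad) or (horizontal distance between S4_mid and tubeA below 0.01 m and height (world z) of S4_mid between 0.082 and 0.092 m and angle between the z axis of S4_mid and the z axis of carousel, either way round below 0.12 rad) or (horizontal distance between S5_mid and tubeA below 0.01 m and height (world z) of S5_mid between 0.082 and 0.092 m and angle between the z axis of S5_mid and the z axis of carousel, either way round below 0.12 rad) or (horizontal distance between S6_mid and tubeA below 0.01 m and height (world z) of S6_mid between 0.082 and 0.092 m and angle between the z axis of S6_mid and the z axis of carousel, either way round below 0.12 rad) or (horizontal distance between S7_mid and tubeA below 0.01 m and height (world z) of S7_mid between 0.082 and 0.092 m and angle between the z axis of S7_mid and the z axis of carousel, either way round below 0.12 rad) or (horizontal distance between S8_mid and tubeA below 0.01 m and height (world z) of S8_mid between 0.082 and 0.092 m and angle between the z axis of S8_mid and the z axis of carousel, either way round below 0.12 rad) or (horizontal distance between S9_mid and tubeA below 0.01 m and height (world z) of S9_mid between 0.082 and 0.092 m and angle between the z axis of S9_mid and the z axis of carousel, either way round below 0.12 rad)) and value of joint turntable below 0.06 rad and value of joint pin below 0.003 m), for 0.3 s.
2. the index pin is drawn clear of its hole (value of joint pin above 0.0095 m), for 0.05 s.
3. the turntable is in the next hole, tube B in the loading bay, the pin fully home (value of joint turntable between 2.044 and 2.144 rad and value of joint pin below 0.003 m), for 0.3 s.
At the end, for the whole second after the job is handed in: In tubes A and B the stack tops out at the red line (within 5 mm), top pod flat, none higher; the turntable is at the next hole (within 0.05 rad), pin home (within 3 mm); every loose pod is in tube A, tube B or the container; the pods first in the tubes are still there (all of step 3 and ((horizontal distance between S1_mid and tubeA below 0.01 m and height (world z) of S1_mid between 0.082 and 0.092 m and angle between the z axis of S1_mid and the z axis of carousel, either way round below 0.12 rad) or (horizontal distance between S2_mid and tubeA below 0.01 m and height (world z) of S2_mid between 0.082 and 0.092 m and angle between the z axis of S2_mid and the z axis of carousel, either way round below 0.12 rad) or (horizontal distance between S3_mid and tubeA below 0.01 m and height (world z) of S3_mid between 0.082 and 0.092 m and angle between the z axis of S3_mid and the z axis of carousel, either way round below 0.12 rad) or (horizontal distance between S4_mid and tubeA below 0.01 m and height (world z) of S4_mid between 0.082 and 0.092 m and angle between the z axis of S4_mid and the z axis of carousel, either way round below 0.12 rad) or (horizontal distance between S5_mid and tubeA below 0.01 m and height (world z) of S5_mid between 0.082 and 0.092 m and angle between the z axis of S5_mid and the z axis of carousel, either way round below 0.12 rad) or (horizontal distance between S6_mid and tubeA below 0.01 m and height (world z) of S6_mid between 0.082 and 0.092 m and angle between the z axis of S6_mid and the z axis of carousel, either way round below 0.12 rad) or (horizontal distance between S7_mid and tubeA below 0.01 m and height (world z) of S7_mid between 0.082 and 0.092 m and angle between the z axis of S7_mid and the z axis of carousel, either way round below 0.12 rad) or (horizontal distance between S8_mid and tubeA below 0.01 m and height (world z) of S8_mid between 0.082 and 0.092 m and angle between the z axis of S8_mid and the z axis of carousel, either way round below 0.12 rad) or (horizontal distance between S9_mid and tubeA below 0.01 m and height (world z) of S9_mid between 0.082 and 0.092 m and angle between the z axis of S9_mid and the z axis of carousel, either way round below 0.12 rad)) and ((horizontal distance between S1_mid and tubeB below 0.01 m and height (world z) of S1_mid between 0.082 and 0.092 m and angle between the z axis of S1_mid and the z axis of carousel, either way round below 0.12 rad) or (horizontal distance between S2_mid and tubeB below 0.01 m and height (world z) of S2_mid between 0.082 and 0.092 m and angle between the z axis of S2_mid and the z axis of carousel, either way round below 0.12 rad) or (horizontal distance between S3_mid and tubeB below 0.01 m and height (world z) of S3_mid between 0.082 and 0.092 m and angle between the z axis of S3_mid and the z axis of carousel, either way round below 0.12 rad) or (horizontal distance between S4_mid and tubeB below 0.01 m and height (world z) of S4_mid between 0.082 and 0.092 m and angle between the z axis of S4_mid and the z axis of carousel, either way round below 0.12 rad) or (horizontal distance between S5_mid and tubeB below 0.01 m and height (world z) of S5_mid between 0.082 and 0.092 m and angle between the z axis of S5_mid and the z axis of carousel, either way round below 0.12 rad) or (horizontal distance between S6_mid and tubeB below 0.01 m and height (world z) of S6_mid between 0.082 and 0.092 m and angle between the z axis of S6_mid and the z axis of carousel, either way round below 0.12 rad) or (horizontal distance between S7_mid and tubeB below 0.01 m and height (world z) of S7_mid between 0.082 and 0.092 m and angle between the z axis of S7_mid and the z axis of carousel, either way round below 0.12 rad) or (horizontal distance between S8_mid and tubeB below 0.01 m and height (world z) of S8_mid between 0.082 and 0.092 m and angle between the z axis of S8_mid and the z axis of carousel, either way round below 0.12 rad) or (horizontal distance between S9_mid and tubeB below 0.01 m and height (world z) of S9_mid between 0.082 and 0.092 m and angle between the z axis of S9_mid and the z axis of carousel, either way round below 0.12 rad)) and ((horizontal distance between S1_mid and tubeA below 0.01 m and height (world z) of S1_mid between 0.026 and 0.094 m) or (horizontal distance between S1_mid and tubeB below 0.01 m and height (world z) of S1_mid between 0.026 and 0.094 m) or (x of S1_mid in the frame of container_floor between -0.098 and 0.098 m and y of S1_mid in the frame of container_floor between -0.065 and 0.065 m and z of S1_mid in the frame of container_floor between 0 and 0.05 m)) and ((horizontal distance between S2_mid and tubeA below 0.01 m and height (world z) of S2_mid between 0.026 and 0.094 m) or (horizontal distance between S2_mid and tubeB below 0.01 m and height (world z) of S2_mid between 0.026 and 0.094 m) or (x of S2_mid in the frame of container_floor between -0.098 and 0.098 m and y of S2_mid in the frame of container_floor between -0.065 and 0.065 m and z of S2_mid in the frame of container_floor between 0 and 0.05 m)) and ((horizontal distance between S3_mid and tubeA below 0.01 m and height (world z) of S3_mid between 0.026 and 0.094 m) or (horizontal distance between S3_mid and tubeB below 0.01 m and height (world z) of S3_mid between 0.026 and 0.094 m) or (x of S3_mid in the frame of container_floor between -0.098 and 0.098 m and y of S3_mid in the frame of container_floor between -0.065 and 0.065 m and z of S3_mid in the frame of container_floor between 0 and 0.05 m)) and ((horizontal distance between S4_mid and tubeA below 0.01 m and height (world z) of S4_mid between 0.026 and 0.094 m) or (horizontal distance between S4_mid and tubeB below 0.01 m and height (world z) of S4_mid between 0.026 and 0.094 m) or (x of S4_mid in the frame of container_floor between -0.098 and 0.098 m and y of S4_mid in the frame of container_floor between -0.065 and 0.065 m and z of S4_mid in the frame of container_floor between 0 and 0.05 m)) and ((horizontal distance between S5_mid and tubeA below 0.01 m and height (world z) of S5_mid between 0.026 and 0.094 m) or (horizontal distance between S5_mid and tubeB below 0.01 m and height (world z) of S5_mid between 0.026 and 0.094 m) or (x of S5_mid in the frame of container_floor between -0.098 and 0.098 m and y of S5_mid in the frame of container_floor between -0.065 and 0.065 m and z of S5_mid in the frame of container_floor between 0 and 0.05 m)) and ((horizontal distance between S6_mid and tubeA below 0.01 m and height (world z) of S6_mid between 0.026 and 0.094 m) or (horizontal distance between S6_mid and tubeB below 0.01 m and height (world z) of S6_mid between 0.026 and 0.094 m) or (x of S6_mid in the frame of container_floor between -0.098 and 0.098 m and y of S6_mid in the frame of container_floor between -0.065 and 0.065 m and z of S6_mid in the frame of container_floor between 0 and 0.05 m)) and ((horizontal distance between S7_mid and tubeA below 0.01 m and height (world z) of S7_mid between 0.026 and 0.094 m) or (horizontal distance between S7_mid and tubeB below 0.01 m and height (world z) of S7_mid between 0.026 and 0.094 m) or (x of S7_mid in the frame of container_floor between -0.098 and 0.098 m and y of S7_mid in the frame of container_floor between -0.065 and 0.065 m and z of S7_mid in the frame of container_floor between 0 and 0.05 m)) and ((horizontal distance between S8_mid and tubeA below 0.01 m and height (world z) of S8_mid between 0.026 and 0.094 m) or (horizontal distance between S8_mid and tubeB below 0.01 m and height (world z) of S8_mid between 0.026 and 0.094 m) or (x of S8_mid in the frame of container_floor between -0.098 and 0.098 m and y of S8_mid in the frame of container_floor between -0.065 and 0.065 m and z of S8_mid in the frame of container_floor between 0 and 0.05 m)) and ((horizontal distance between S9_mid and tubeA below 0.01 m and height (world z) of S9_mid between 0.026 and 0.094 m) or (horizontal distance between S9_mid and tubeB below 0.01 m and height (world z) of S9_mid between 0.026 and 0.094 m) or (x of S9_mid in the frame of container_floor between -0.098 and 0.098 m and y of S9_mid in the frame of container_floor between -0.065 and 0.065 m and z of S9_mid in the frame of container_floor between 0 and 0.05 m)) and horizontal distance between A1_mid and tubeA below 0.01 m and height (world z) of A1_mid between 0.026 and 0.094 m and horizontal distance between B1_mid and tubeB below 0.01 m and height (world z) of B1_mid between 0.026 and 0.094 m); the robot touches nothing.
It fails at once if the ramekin is pushed more than 40 mm from its place (distance of ramekin from where it was at the start of the episode above 0.04 m).
It fails at once if the mug is pushed more than 40 mm from its place (distance of mug from where it was at the start of the episode above 0.04 m).
It fails at once if the spoon is pushed more than 40 mm from its place (distance of spoon from where it was at the start of the episode above 0.04 m).
It fails at once if the sugar jar is pushed more than 40 mm from its place (distance of sugar_jar from where it was at the start of the episode above 0.04 m).
It fails at once if the grinder is pushed more than 40 mm from its place (distance of grinder from where it was at the start of the episode above 0.04 m).
Of S1, S2, S3, S4, S5, S6, S7, S8, S9 only 7 to 9 are there at a start; the rules pass over those that are not, and their reading is None.
Of A1, B1 only 1 to 2 are there at a start; the rules pass over those that are not, and their reading is None.
At some moment in a run one of S1, S2, S3, S4, S5, S6, S7, S8, S9 may be knocked a few centimetres aside while the robot is not near it.
Once in a run the grip may slacken for a moment while it holds something.
It also fails if it takes over 210 s, if anything falls off the work surface, if the arm or the gripper's body presses on something with over 40 N, if the wrist force passes 120 N, or if a joint passes its speed limit or range.

## Working session

There is one attempt and no reset: what is moved stays moved. The work goes in short steps, Python scripts to look and compute and a shell command to move; the robot and the scene stay as the last step left them, time stands still between calls to the robot, and variables do not carry over. Pictures are saved under pics/ and viewed, about 12 in all and at most 16, crops included, and the job is handed in when it is done.

```bash
ls; mkdir -p pics; cat > h.py <<'E'
import numpy as np, cv2
from cell import ctrl
from scipy.spatial.transform import Rotation as Ro
def ray2world(im,u,v,z):
    """pixel -> world point on plane height z"""
    K=np.array(im["camera_matrix"]);k1=im["k1"];R=np.array(im["R"]);t=np.array(im["t"])
    p=cv2.undistortPoints(np.array([[[u,v]]],float),K,np.array([k1,0,0,0.]))[0,0]
    c=-R.T@t; d=R.T@np.array([p[0],p[1],1]); s=(z-c[2])/d[2]
    return c+s*d
def depthpt(im,u,v):
    K=np.array(im["camera_matrix"]);R=np.array(im["R"]);t=np.array(im["t"])
    p=cv2.undistortPoints(np.array([[[u,v]]],float),K,np.array([im["k1"],0,0,0.]))[0,0]
    z=float(im["depth"][int(v),int(u)]); return R.T@(np.array([p[0]*z,p[1]*z,z])-t)
def proj(im,X):
    K=np.array(im["camera_matrix"]);R=np.array(im["R"]);t=np.array(im["t"],float)
    return cv2.projectPoints(np.array([X],float),cv2.Rodrigues(R)[0],t,K,np.array([im["k1"],0,0,0.]))[0][0,0]
def save(im,n): cv2.imwrite("pics/"+n,cv2.cvtColor(im["color"],cv2.COLOR_RGB2BGR))
E
python3 - <<'E'
from h import *
print(ctrl.read_state())
for n in("scene","side","wrist"):
    im=ctrl.get_image(n);save(im,n+"0.png");print(n,np.array(im["R"]).round(3).tolist(),np.array(im["t"]).round(1).tolist(),np.array(im["camera_matrix"]).tolist(),im["k1"])
    if n!="wrist":
        for q in("S1_mid","knob_grip","container_floor","carousel","tubeA","mat","ramekin","mug","spoon","sugar_jar","grinder"):
            print(q,[(np.round(d["extent"]).astype(int).tolist(),round(d["conf"],2)) for d in ctrl.search_frame(q,im)])
E
```

```text
pics
{'clock': 0.0, 'qpos': array([ 1.24119968,  0.62933447,  0.03847334,  1.51837608, -0.02702361,
        0.99630618, -0.02002174]), 'qd': array([-0.00233125,  0.00074765, -0.00041407, -0.00177934, -0.00134098,
        0.00106538,  0.00079981]), 'tau': array([-2.54585466e-04, -5.63394392e+01,  1.22625455e+00, -1.93445724e+01,
        1.11501079e-02,  1.04790318e-02,  6.95254926e-06]), 'eef_pos': array([ 169.33811931, -626.90074661,  230.39463607]), 'tool_rot': array([-3.13968755e+00,  2.35065478e-05,  2.63736515e-01]), 'force': array([-0.1978634 ,  0.25613836, -0.74140521]), 'torque': array([-0.01191884, -0.0681136 , -0.00444101]), 'width': 85.41065983821825}
scene [[-0.01, 1.0, 0.005], [0.84, 0.011, -0.543], [-0.543, -0.002, -0.84]] [-76.3, -397.4, 1340.3] [[389.0272211662208, 0.0, 320.740833332571], [0.0, 389.0272211662208, 198.78257790872044], [0.0, 0.0, 1.0]] -0.05579829389313332
S1_mid [([353, 222, 19, 24], 0.72)]
knob_grip [([247, 238, 20, 23], 0.52)]
container_floor [([148, 202, 74, 76], 0.91), ([248, 219, 99, 98], 0.55), ([276, 247, 26, 24], 0.47)]
carousel [([395, 213, 139
[... 661 characters left out ...]
6], 0.42)]
knob_grip [([286, 203, 7, 10], 0.55)]
container_floor [([388, 345, 128, 97], 0.8), ([300, 181, 104, 86], 0.65)]
carousel [([299, 181, 106, 89], 0.94)]
tubeA [([307, 189, 78, 58], 0.59), ([367, 257, 19, 17], 0.53)]
mat [([350, 274, 134, 79], 0.81)]
ramekin [([393, 208, 30, 28], 0.8)]
mug []
spoon [([429, 250, 55, 48], 0.77)]
sugar_jar [([458, 306, 40, 52], 0.86), ([308, 189, 76, 61], 0.37), ([279, 132, 13, 32], 0.36)]
grinder [([281, 132, 13, 36], 0.8)]
wrist [[0.262, -0.965, 0.001], [-0.93, -0.252, 0.267], [-0.257, -0.07, -0.964]] [-651.5, -35.1, 377.2] [[333.55690896400375, 0.0, 318.879159056193], [0.0, 333.55690896400375, 204.9283749366435], [0.0, 0.0, 1.0]] -0.00842435502558717
```

```bash
python3 - <<'E'
import cv2
s=cv2.imread("pics/scene0.png");cv2.imwrite("pics/scene0c.png",cv2.resize(s[100:340,90:530],None,fx=1.8,fy=1.8,interpolation=cv2.INTER_CUBIC))
s=cv2.imread("pics/side0.png");cv2.imwrite("pics/side0c.png",cv2.resize(s[100:400,200:520],None,fx=2,fy=2,interpolation=cv2.INTER_CUBIC))
E
```

```text
(no output)
```

View pics/scene0c.png

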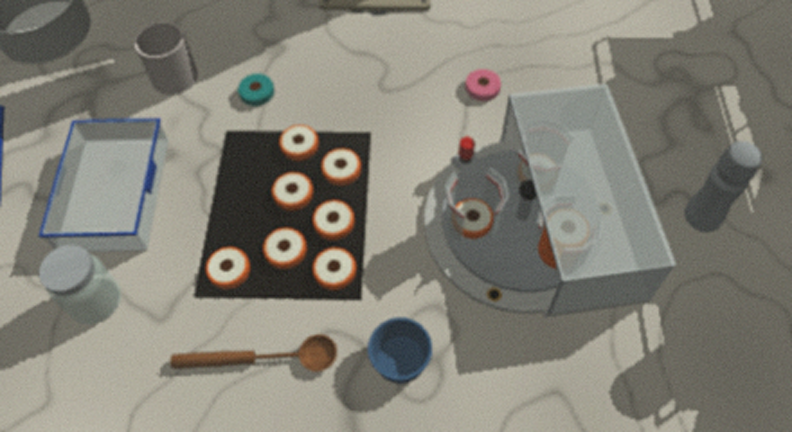

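View pics/side0c.png

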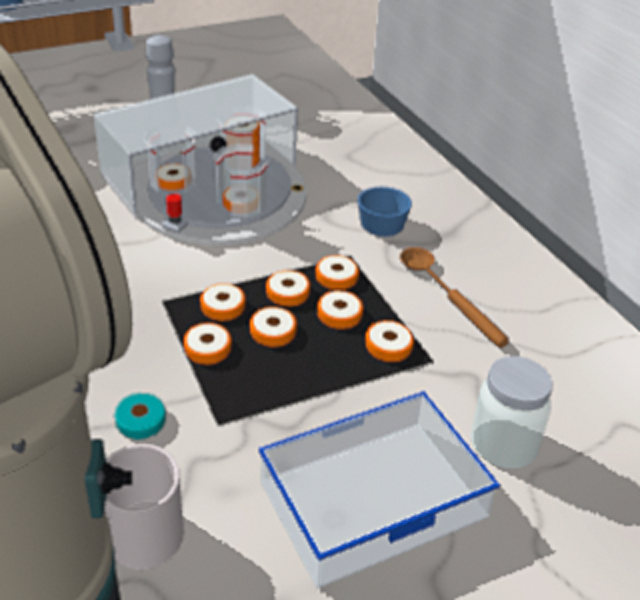

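```bash
cat >> h.py <<'E'
def pods(im,z=21,zone=None):
    """white paper faces of pods -> world centres on plane z"""
    big=cv2.resize(im["color"],None,fx=4,fy=4,interpolation=cv2.INTER_CUBIC)
    hsv=cv2.cvtColor(big,cv2.COLOR_RGB2HSV).astype(int)
    org=((hsv[...,0]<16)&(hsv[...,1]>130)&(hsv[...,2]>90)).astype(np.uint8)
    out=[]
    # white enclosed by orange: fill the orange contours' hull
    cn,_=cv2.findContours(cv2.morphologyEx(org,cv2.MORPH_CLOSE,np.ones((9,9))),cv2.RETR_EXTERNAL,cv2.CHAIN_APPROX_NONE)
    wh=((hsv[...,1]<75)&(hsv[...,2]>150)).astype(np.uint8)
    for c in cn:
        if cv2.contourArea(c)<600: continue
        x,y,w,h=cv2.boundingRect(c)
        m=np.zeros_like(org);cv2.fillConvexPoly(m,cv2.convexHull(c),1)
        m=cv2.dilate(m,np.ones((5,5)))
        wc,_=cv2.findContours(cv2.morphologyEx(wh&m,cv2.MORPH_OPEN,np.ones((7,7))),cv2.RETR_EXTERNAL,cv2.CHAIN_APPROX_NONE)
        if not wc: continue
        k=max(wc,key=cv2.contourArea)
        if cv2.contourArea(k)<500: continue
        hu=cv2.convexHull(k); (u,v),ax,_=cv2.fitEllipse(hu)
        u=(u+.5)/4-.5; v=(v+.5)/4-.5
        out.append((round(u,1),round(v,1),*ray2world(im,u,v,z)[:2].round(1),np.round(np.array(ax)/4,1).tolist()))
    return out
E
python3 - <<'E'
from h import *
im=ctrl.get_image("scene")
P=pods(im)
for p in P: print(*p)
# depth check
for p in P: print(depthpt(im,p[0]+3,p[1]+3).round(0))
c=-np.array(im["R"]).T@np.array(im["t"]);print("cam",c)
U=lambda a,b:(90+a/1.8,100+b/1.8)
for n,(a,b),z in(("knobtop",(467,141),67),("knobmid",(467,148),52),("hole",(493,294),12),("hub",(528,190),40),("A1top",(473,216),42),
 ("matTL",(226,132),3),("matTR",(371,132),3),("matBR",(361,299),3),("matBL",(196,296),3),
 ("contTL",(80,120),55),("contTR",(160,120),55),("contBR",(132,236),55),("contBL",(42,235),55),("hoodBL",(556,285),120),("hoodTL",(509,95),120),("hoodTR",(606,87),120),("hoodBR",(672,266),120),
 ("mugtop",(160,38),92),("jar",(68,268),105),("ram",(400,340),45),("grind",(745,155),172),("spoonL",(172,361),8),("spoonR",(320,352),8)):
    print(n,ray2world(im,*U(a,b),z).round(0)[:2])
w=ctrl.get_image("wrist");c=-np.array(w["R"]).T@np.array(w["t"]);s=ctrl.read_state()
print("wristcam in tool",Ro.from_euler("xyz",s["tool_rot"]).inv().apply(c-s["eef_pos"]))
E
```

```text
275.1 247.4 633.2 -32.6 [17.8, 19.8]
215.4 247.0 634.3 -183.8 [17.0, 20.3]
247.3 236.0 601.9 -106.2 [16.9, 19.7]
274.5 220.2 554.4 -39.8 [16.4, 18.9]
251.7 204.2 505.4 -105.3 [15.3, 18.5]
278.8 190.5 460.0 -34.9 [14.9, 18.2]
255.3 177.5 416.5 -104.6 [13.0, 17.9]
[642. -24.  22.]
[ 643. -175.   21.]
[610. -98.  20.]
[564. -31.  22.]
[515. -96.  22.]
[470. -26.  21.]
[426. -95.  20.]
cam [1060.46407512   82.77574505  910.37826747]
knobtop [449. 157.]
knobmid [451. 158.]
hole [670. 190.]
hub [517. 247.]
A1top [563. 164.]
matTL [ 390. -226.]
matTR [387.   9.]
matBR [676.   8.]
matBL [ 675. -224.]
contTL [ 407. -441.]
contTR [ 406. -315.]
contBR [ 609. -312.]
contBL [ 610. -441.]
hoodBL [704. 256.]
hoodTL [404. 216.]
hoodTR [386. 361.]
hoodBR [677. 405.]
mugtop [ 269. -333.]
jar [ 683. -362.]
ram [749.  64.]
grind [542. 510.]
spoonL [ 770. -238.]
spoonR [754. -43.]
wristcam in tool [  67.77206443    1.15845217 -141.97867486]
```

```bash
cat > d.py <<'E'
import sys
from h import *
def delta(tgt,s=None):
    """target x y z yaw(deg), tool straight down -> shift (units of 30 mm) in tool axes now and turn (units of 6 deg)"""
    s=s or ctrl.read_state(); R=Ro.from_euler("xyz",s["tool_rot"])
    d=R.inv().apply(np.array(tgt[:3])-s["eef_pos"])/30
    T=Ro.from_euler("xyz",[np.pi,0,np.radians(tgt[3])])
    return d.round(2),(np.degrees((R.inv()*T).as_rotvec())/6).round(2)
if __name__=="__main__":
    s=ctrl.read_state();e=s["eef_pos"]
    print("t%.1f"%s["clock"],e.round(1),np.degrees(s["tool_rot"]).round(1),"F",s["force"].round(1),"w%.1f"%s["width"])
    for a in sys.argv[1:]:
        print(a,*delta([float(x) for x in a.split(",")],s))
E
python3 -m crank '[[[0,0,-0.7,0,0,0],[0,0,-0.7,0,0,0],[0,0,-0.7,0,0,0],[0.9,-0.95,0,0,0,0],[0.9,-0.95,0,0,0,0],[0.9,-0.95,0,0,0,0],[0.9,-0.95,0,0,0,0],[0.9,-0.95,0,0,0,0],[0.9,-0.95,0,0,0,0],[0.9,-0.95,0,0,0,0],[0.9,-0.95,0,0,0,0]]]'
python3 d.py 560,100,300,98
```

```text
clock: 2.27
eef_pos: [318.0, -350.6, 295.2]
tool_rot: [3.133, 0.004, 0.245]
force: [1.8, -0.7, 1.2]
width: 85.6
t2.3 [ 318.  -350.6  295.2] [179.5   0.2  14. ] F [ 1.8 -0.7  1.2] w85.6
560,100,300,98 [ 11.47 -12.61  -0.31] [  0.04   0.09 -13.99]
```

```bash

python3 -m crank '[[[0.9,-0.97,0,0,0,0],[0.9,-0.97,0,0,0,0],[0.9,-0.97,0,0,0,0],[0.9,-0.97,0,0,0,0],[0.9,-0.97,0,0,0,0],[0.9,-0.97,0,0,0,0],[0.9,-0.97,0,0,0,0],[0.9,-0.97,0,0,0,0],[0.9,-0.97,0,0,0,0],[0.9,-0.97,0,0,0,0],[0.9,-0.97,0,0,0,0],[0.9,-0.97,0,0,0,0]]]' >/dev/null
python3 -m crank '[[[0.5,-0.5,0,0,0,-1],[0,0,0,0,0,-1],[0,0,0,0,0,-1],[0,0,0,0,0,-1],[0,0,0,0,0,-1],[0,0,0,0,0,-1],[0,0,0,0,0,-1],[0,0,0,0,0,-1],[0,0,0,0,0,-1],[0,0,0,0,0,-1],[0,0,0,0,0,-1],[0,0,0,0,0,-1]]]' >/dev/null
python3 -m crank '[[[0,0,0,0,0,-1],[0,0,0,0,0,-1],[0,0,0,0,0,0]]]' >/dev/null
python3 d.py 560,100,300,98
python3 - <<'E'
from h import *
im=ctrl.get_image("wrist");save(im,"w1.png")
for q in("knob_grip","tubeA","S1_mid"): print(q,[(np.round(d["extent"]).astype(int).tolist(),round(d["conf"],2)) for d in ctrl.search_frame(q,im)])
E
```

```text
t4.5 [570.7 123.  295. ] [179.4   0.5 103.1] F [0.6 0.2 0.7] w85.4
560,100,300,98 [-0.67 -0.52 -0.17] [0.11 0.08 0.85]
knob_grip [([218, 118, 31, 21], 0.87)]
tubeA [([308, 116, 218, 137], 0.77), ([236, 309, 39, 42], 0.69)]
S1_mid []
```

View pics/w1.png

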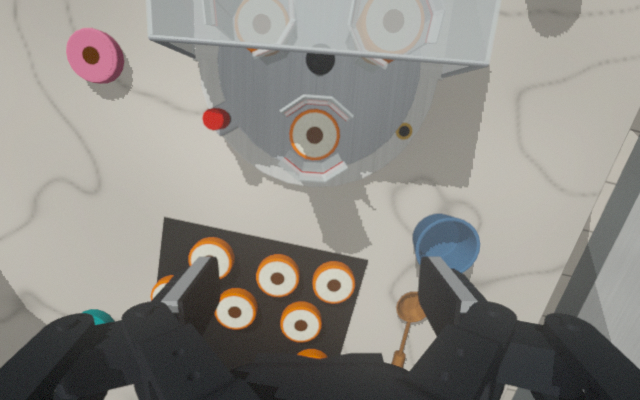

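```bash
cat > car.py <<'E'
from h import *
from scipy.optimize import least_squares
im=ctrl.get_image("wrist"); sc=ctrl.get_image("scene")
def redknob(im,roi):
    x0,y0,x1,y1=roi;h=cv2.cvtColor(im["color"],cv2.COLOR_RGB2HSV).astype(int)[y0:y1,x0:x1]
    m=((h[...,0]<8)|(h[...,0]>172))&(h[...,1]>130)&(h[...,2]>70)
    v,u=np.nonzero(m);return u.mean()+x0,v.mean()+y0,m.sum()
k=redknob(im,(190,90,240,150));ks=redknob(sc,(325,165,375,200));print(k,ks)
roi=im["color"][115:150,388:420].astype(int).sum(2);v,u=np.nonzero(roi<150);hole=(u.mean()+388,v.mean()+115);print("hole",hole,len(u))
h=cv2.cvtColor(im["color"],cv2.COLOR_RGB2HSV).astype(int)[100:168,280:350]
m=((h[...,0]<18)&(h[...,1]>110)&(h[...,2]>100)).astype(np.uint8);pts=cv2.findNonZero(m);(a,b),ax,_=cv2.fitEllipse(cv2.convexHull(pts));A=(a+280,b+100);print("A1",A,ax)
print("knob w",ray2world(im,k[0],k[1],60)[:2].round(1),"scene",ray2world(sc,ks[0],ks[1],52)[:2].round(1))
print("hole",ray2world(im,*hole,8)[:2].round(1),"A1",ray2world(im,*A,36)[:2].round(1))
print("pods wrist",[p[:4] for p in pods(im)]);print("pods scene",[p[2:4] for p in pods(sc)])
def f(p):
    x,y,w=p;r=lambda a,b:np.array([x+a*np.cos(w)-b*np.sin(w),y+a*np.sin(w)+b*np.cos(w)])
    return np.r_[proj(im,[*r(-111,-64),60])-k[:2],proj(im,[*r(111,-64),8])-hole,0.5*(proj(im,[*r(0,-75),36])-A),0.7*(proj(sc,[*r(-111,-64),52])-ks[:2])]
s=least_squares(f,[551,237,.145]);print(s.x,np.degrees(s.x[2]),s.fun.round(1))
x,y,w=s.x
print("tubeA",x+75*np.sin(w),y-75*np.cos(w))
E
python3 car.py
```

```text
(np.float64(215.0451467268623), np.float64(119.08126410835214), np.int64(443)) (np.float64(348.85915492957747), np.float64(181.25352112676057), np.int64(71))
hole (np.float64(403.0), np.float64(129.0)) 1
A1 (313.9146308898926, 134.26630783081055) (49.9379997253418, 50.81327438354492)
knob w [450.3 154.5] scene [448.2 156.7]
hole [667.6 190.3] A1 [559.4 160.9]
pods wrist [(301.2, 324.8, np.float64(600.7), np.float64(-107.5)), (235.1, 311.8, np.float64(504.3), np.float64(-106.9)), (158.7, 289.7, np.float64(395.2), np.float64(-95.2)), (334.0, 284.6, np.float64(631.8), np.float64(-34.1)), (277.5, 278.1, np.float64(553.2), np.float64(-41.3)), (210.0, 261.3, np.float64(459.0), np.float64(-36.4)), (313.9, 134.5, np.float64(559.6), np.float64(159.6))]
pods scene [(np.float64(633.2), np.float64(-32.6)), (np.float64(634.3), np.float64(-183.7)), (np.float64(601.8), np.float64(-106.2)), (np.float64(554.3), np.float64(-39.7)), (np.float64(505.5), np.float64(-105.3)), (np.float64(460.0), np.float64(-34.9)), (np.float64(416.5), np.float64(-104.6))]
[5.48557527e+02 2.35506985e+02 1.62330458e-01] 9.300850153610018 [-0.9 -0.1  0.7  0.1  0.6 -0.1 -0.6  0.2]
tubeA 560.6789117561083 161.49298654543253
```

```bash

python3 -m crank '[[[0,0,0,0.1,0.1,0.7],[0,0,0,0,0,0]]]' -0.7 >/dev/null; python3 d.py 633.5,-184.5,90,98.8
```

```text
t5.0 [570.5 123.4 295.2] [ 1.799e+02 -1.000e-01  9.840e+01] F [ 0.4 -0.5  0.3] w73.0
633.5,-184.5,90,98.8 [-10.47   0.56   6.82] [ 0.01 -0.02 -0.06]
```

```bash

python3 -m crank '[[[-1,0.05,0.6,0,0,0],[-1,0.05,0.6,0,0,0],[-1,0.05,0.6,0,0,0],[-1,0.05,0.6,0,0,0],[-1,0.05,0.6,0,0,0],[-1,0.05,0.6,0,0,0],[-1,0.05,0.6,0,0,0],[-1,0.05,0.6,0,0,0],[-1,0.05,0.6,0,0,0],[-1,0.05,0.6,0,0,0],[-0.5,0.05,0.8,0,0,0],[0,0,0,0,0,0]]]' >/dev/null; python3 d.py 633.5,-184.5,90,98.8 633.5,-184.5,8,98.8
python3 - <<'E'
from h import *
w=ctrl.get_image("wrist");save(w,"w2.png");sc=ctrl.get_image("scene")
print([p[:4] for p in pods(w)],[p[2:4] for p in pods(sc)])
E
```

```text
t6.0 [ 644.  -191.4   83.8] [179.2  -0.   99.8] F [-0.9  0.6 -0.8] w72.5
633.5,-184.5,90,98.8 [ 0.29 -0.3  -0.21] [ 0.13 -0.    0.17]
633.5,-184.5,8,98.8 [ 0.29 -0.34  2.52] [ 0.13 -0.    0.17]
[(301.6, 206.8, np.float64(632.9), np.float64(-184.9)), (267.1, 69.5, np.float64(600.5), np.float64(-107.6)), (96.1, 36.6, np.float64(504.3), np.float64(-106.9))] [(np.float64(633.2), np.float64(-32.7)), (np.float64(634.3), np.float64(-183.3)), (np.float64(601.9), np.float64(-106.1)), (np.float64(554.3), np.float64(-39.7)), (np.float64(505.5), np.float64(-105.3)), (np.float64(460.0), np.float64(-34.9)), (np.float64(417.1), np.float64(-104.3))]
```

View pics/w2.png

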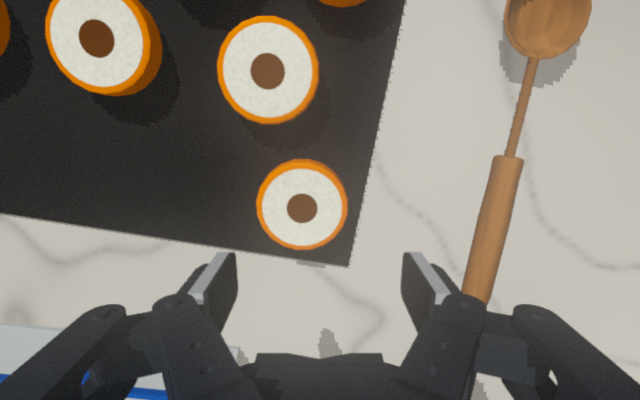

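```bash

python3 -m crank '[[[0.25,-0.35,0,0.1,0,0.15],[0.05,0,0,0,0,0],[0,0,0.5,0,0,0],[0,0,0.5,0,0,0],[0,0,0.5,0,0,0],[0,0,0.5,0,0,0],[0,0,0,0,0,0]]]' >/dev/null; python3 d.py 633,-185,8,98.8 633,-185,3,98.8
```

```text
t6.7 [ 644.7 -166.4   35.3] [ 1.783e+02 -1.000e-01  1.002e+02] F [-0.3  0.4 -0.8] w73.0
633,-185,8,98.8 [-0.54 -0.52  0.89] [ 0.28 -0.01  0.23]
633,-185,3,98.8 [-0.54 -0.53  1.06] [ 0.28 -0.01  0.23]
```

```bash

python3 -m crank '[[[0,0,0,0,0,0],[0,0,0,0,0,0]]]' >/dev/null; python3 d.py 633,-185,8,98.8
python3 -m crank '[[[-0.5,-0.5,0,0.3,0,0.2],[0,0,0,0,0,0]]]' >/dev/null; python3 d.py 633,-185,8,98.8
python3 -m crank '[[[0,0,0,0,0,0],[0,0,0,0,0,0]]]' >/dev/null; python3 d.py 633,-185,8,98.8
```

```text
t6.8 [ 645.9 -163.9   35.9] [ 1.782e+02 -1.000e-01  1.004e+02] F [ 0.1 -0.7 -0.2] w72.6
633,-185,8,98.8 [-0.62 -0.58  0.91] [ 0.29 -0.02  0.26]
t7.0 [ 635.2 -180.1   37.4] [ 1.799e+02 -1.000e-01  9.930e+01] F [ 0.1 -1.6 -0.7] w72.7
633,-185,8,98.8 [-0.15 -0.1   0.98] [ 0.01 -0.02  0.09]
t7.2 [ 636.9 -179.7   39.3] [ 1.797e+02 -1.000e-01  9.930e+01] F [ 0.3 -0.2 -0.1] w72.7
633,-185,8,98.8 [-0.15 -0.16  1.04] [ 0.05 -0.01  0.09]
```

```bash

python3 -m crank '[[[-0.15,-0.17,0.3,0.05,0,0.1],[0,0,0.3,0,0,0],[0,0,0.3,0,0,0],[0,0,0.15,0,0,0],[0,0,0.05,0,0,0]]]' >/dev/null; python3 d.py 633,-185,8,98.8
python3 -m crank '[[[0,0,0.04,0,0,0],[0,0,0.04,0,0,0]]]' >/dev/null; python3 d.py 633,-185,4,98.8
```

```text
t7.6 [ 633.8 -184.3    4.5] [ 1.798e+02 -1.000e-01  9.880e+01] F [-0.5  0.3 -0.6] w72.8
633,-185,8,98.8 [-0.02 -0.03 -0.12] [ 0.03 -0.01 -0.01]
t7.8 [ 6.331e+02 -1.837e+02  5.000e-01] [ 1.799e+02 -1.000e-01  9.880e+01] F [ 0.7 -0.  -0.5] w72.3
633,-185,4,98.8 [-0.04 -0.01 -0.12] [ 0.02 -0.02 -0.  ]
```

```bash

python3 -m crank '[[[-0.03,0,-0.08,0,0,0],[0,0,0,0,0,0],[0,0,0.02,0,0,0],[0,0,0.02,0,0,0],[0,0,0.02,0,0,0],[0,0,0.02,0,0,0],[0,0,0.02,0,0,0]]]' 1 ; python3 d.py 633,-185,4,98.8
python3 -m crank '[[[0,0,-0.3,0,0,0],[0,0,-0.6,0,0,0],[0,0,-0.8,0,0,0],[0,0,-0.8,0,0,0],[0,0,-0.8,0,0,0],[0,0,-0.4,0,0,0],[0,0,0,0,0,0]]]' >/dev/null; python3 d.py 561,162.5,150,98.8
python3 - <<'E'
from h import *
w=ctrl.get_image("wrist");save(w,"w3.png")
E
```

```text
clock: 8.33
eef_pos: [634.1, -184.3, 3.2]
tool_rot: [3.139, -0.001, 1.725]
force: [-1.4, 0.1, 5.9]
width: 57.2
t8.3 [ 634.1 -184.3    3.2] [ 1.798e+02 -1.000e-01  9.880e+01] F [-1.4  0.1  5.9] w57.2
633,-185,4,98.8 [-0.02 -0.04 -0.03] [ 0.03 -0.01  0.  ]
t8.9 [ 633.4 -184.2  119. ] [ 1.799e+02 -1.000e-01  9.890e+01] F [ 0.4 -0.3 -1.4] w58.3
561,162.5,150,98.8 [11.79 -0.6  -1.01] [ 0.02 -0.02  0.01]
```

View pics/w3.png

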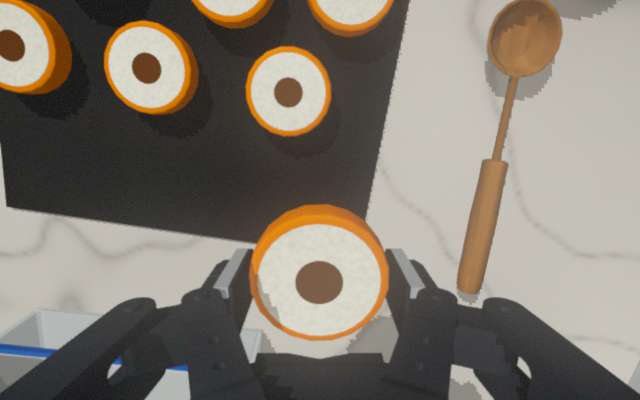

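```bash

python3 - <<'E'
from h import *
w=ctrl.get_image("wrist");s=ctrl.read_state();e=s["eef_pos"];print(e.round(1))
print([p[:5] for p in pods(w,e[2]+17.5)])
E
python3 -m crank '[[[0.5,-0.05,-0.2,0,0,0],[1,-0.05,-0.2,0,0,0],[1,-0.05,-0.2,0,0,0],[1,-0.05,-0.1,0,0,0],[1,-0.05,0,0,0,0],[1,-0.05,0,0,0,0],[1,-0.05,0,0,0,0],[1,-0.05,0,0,0,0],[1,-0.05,0,0,0,0],[1,-0.05,0,0,0,0],[1,-0.05,0,0,0,0],[0.7,0,0,0,0,0]]]' >/dev/null
python3 -m crank '[[[0.3,0,0,0,0,0],[0,0,0,0,0,0],[0,0,0,0,0,0]]]' >/dev/null
python3 d.py 561,162.5,130,98.8
```

```text
[ 631.9 -184.1  116.4]
[(318.7, 279.6, np.float64(633.6), np.float64(-185.2), [111.4, 122.8]), (288.4, 91.1, np.float64(611.3), np.float64(-113.1), [74.3, 78.6]), (146.1, 66.8, np.float64(560.4), np.float64(-112.7), [72.8, 84.2]), (352.5, -17.7, np.float64(627.8), np.float64(-75.6), [77.5, 83.1]), (228.3, -17.4, np.float64(586.9), np.float64(-82.1), [64.3, 70.1]), (17.2, 48.3, np.float64(515.4), np.float64(-113.5), [61.0, 78.0])]
t10.3 [536.7 179.1 121.9] [-177.7   -0.7   99.2] F [-0.2 -1.8 -0.7] w57.7
561,162.5,130,98.8 [-0.67  0.7  -0.31] [-0.39 -0.11  0.06]
```

```bash

python3 -m crank '[[[-0.5,0.5,-0.3,-0.4,-0.1,0.05],[-0.17,0.2,0,0,0,0],[0,0,0,0,0,0],[0,0,0,0,0,0]]]' >/dev/null
python3 d.py 561,162.5,130,98.8
python3 - <<'E'
from h import *
w=ctrl.get_image("wrist");save(w,"w4.png");e=ctrl.read_state()["eef_pos"];print(e.round(1))
print([p[:5] for p in pods(w,e[2]+17.5)])
E
```

```text
t10.6 [563.2 154.2 129.2] [179.9   0.2  98.4] F [-0.2 -0.3 -0.4] w57.4
561,162.5,130,98.8 [ 0.28 -0.03 -0.03] [ 0.01  0.04 -0.06]
[563.3 153.8 129.1]
[(318.7, 279.5, np.float64(563.7), np.float64(154.1), [111.3, 122.6])]
```

View pics/w4.png

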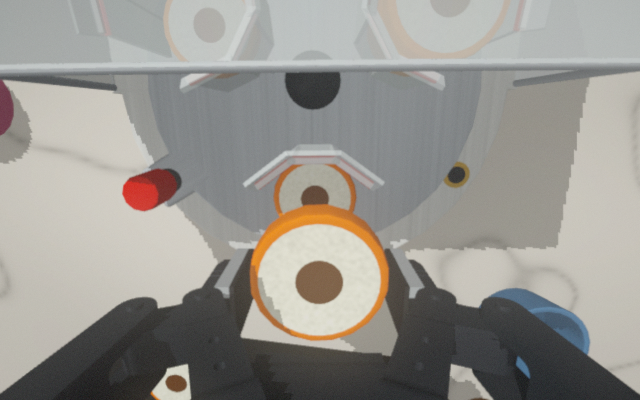

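```bash

python3 - <<'E'
from h import *
w=ctrl.get_image("wrist")
g=w["color"].astype(int).sum(2)[160:190,442:472];v,u=np.nonzero(g<170);print("hole",u.mean()+442,v.mean()+160,len(u),ray2world(w,u.mean()+442,v.mean()+160,10)[:2])
print("hub",ray2world(w,312,68,60)[:2],[ (z,ray2world(w,312,80,z)[:2].round(1)) for z in(40,50)])
print("A1 left/right edge z40",ray2world(w,275,194,40)[:2],ray2world(w,356,194,40)[:2],"knob",ray2world(w,138,191,67)[:2])
for k in [(247,185),(383,184)]: print("shell corner",ray2world(w,*k,108)[:2])
E
```

```text
hole 455.97297297297297 173.7027027027027 74 [668.47406718 188.81876676]
hub [546.31871092 243.5913756 ] [(40, array([546.6, 238.6])), (50, array([547. , 237.8]))]
A1 left/right edge z40 [531.42811981 159.09806267] [588.49800359 167.61187938] knob [448.56541969 155.4504305 ]
shell corner [523.70641049 179.58045201]
shell corner [590.70455976 190.09033466]
```

```bash

python3 -m crank '[[[0.28,-0.05,0,0,0,-0.05],[0,0,0,0,0,0],[0,0,0,0,0,0]]]' >/dev/null
python3 d.py 560.6,161.8,112,98.7
```

```text
t10.9 [559.4 163.  128.7] [-180.     0.2   98.7] F [ 0.6 -0.5 -0.3] w57.6
560.6,161.8,112,98.7 [-0.04  0.04  0.56] [-0.01  0.03  0.  ]
```

```bash

python3 -m crank '[[[-0.04,0.04,0.3,0,0,0],[0,0,0.3,0,0,0],[0,0,0.3,0,0,0],[0,0,0.3,0,0,0]]]' >/dev/null
python3 d.py 560.6,161.8,90,98.7
python3 -m crank '[[[0,0,0.3,0,0,0],[0,0,0.3,0,0,0],[0,0,0.3,0,0,0]]]' >/dev/null
python3 d.py 560.6,161.8,45,98.7
```

```text
t11.3 [561.5 163.5  91.2] [1.799e+02 1.000e-01 9.880e+01] F [-0.8  0.1 -0.6] w57.5
560.6,161.8,90,98.7 [-0.05 -0.04  0.04] [0.02 0.02 0.02]
t11.5 [560.5 163.2  59.9] [-1.80e+02  1.00e-01  9.89e+01] F [ 0.4 -0.3 -0.6] w57.6
560.6,161.8,45,98.7 [-0.04 -0.    0.5 ] [-0.    0.02  0.03]
```

```bash

python3 -m crank '[[[-0.04,0,0.2,0,0,0],[0,0,0.12,0,0,0],[0,0,0.05,0,0,0]]]' >/dev/null
python3 d.py 560.6,161.8,45,98.7
python3 -m crank '[[[0,0,0.03,0,0,0],[0,0,0,0,0,0],[0,0,0,0,0,0],[0,0,0,0,0,0]]]' -0.7 >/dev/null
python3 d.py 560.6,161.8,130,98.7
```

```text
t11.8 [559.1 161.3  44.7] [-179.7    0.2   98.9] F [ 0.1  0.  -0.4] w57.4
560.6,161.8,45,98.7 [ 0.01  0.05 -0.01] [-0.04  0.03  0.03]
t12.1 [559.6 161.5  44. ] [-179.8    0.2   98.9] F [-0.4  1.4  0.7] w72.6
560.6,161.8,130,98.7 [-0.    0.02 -2.87] [-0.03  0.03  0.03]
```

```bash

python3 -m crank '[[[0,0,-0.3,0,0,0],[0,0,-0.7,0,0,0],[0,0,-0.9,0,0,0],[0,0,-0.9,0,0,0],[0,0,-0.7,0,0,0],[-0.6,0,0,0,0,0],[-1,0.05,0,0,0,0],[-1,0.05,0,0,0,0],[0,0,0,0,0,0],[0,0,0,0,0,0]]]' >/dev/null
python3 d.py 601,-107,60,98.7
python3 - <<'E'
from h import *
w=ctrl.get_image("wrist");save(w,"w5.png")
print([p[:5] for p in pods(w)]);print("in tube z60",[p[2:5] for p in pods(w,60)])
print([p[2:4] for p in pods(ctrl.get_image("scene"))])
E
```

```text
t12.9 [578.   86.3 165.2] [1.795e+02 1.000e-01 9.920e+01] F [-0.2  1.3 -0.2] w72.6
601,-107,60,98.7 [-6.48 -0.3   3.51] [0.09 0.01 0.08]
[(312.2, 355.5, np.float64(600.7), np.float64(-85.0), [4.0, 20.8]), (234.4, 353.2, np.float64(522.3), np.float64(-94.4), [6.3, 23.6]), (351.5, 316.4, np.float64(631.8), np.float64(-33.8), [45.1, 51.7]), (271.1, 311.9, np.float64(553.2), np.float64(-41.0), [45.5, 52.2]), (166.1, 285.7, np.float64(450.9), np.float64(-28.5), [26.6, 45.4]), (307.6, 98.5, np.float64(558.1), np.float64(161.2), [71.6, 75.1])]
in tube z60 [(np.float64(596.1), np.float64(-52.7), [4.0, 20.8]), (np.float64(528.3), np.float64(-60.9), [6.3, 23.6]), (np.float64(622.9), np.float64(-8.5), [45.1, 51.7]), (np.float64(555.0), np.float64(-14.7), [45.5, 52.2]), (np.float64(466.6), np.float64(-4.0), [26.6, 45.4]), (np.float64(559.3), np.float64(159.9), [71.6, 75.1])]
[(np.float64(633.2), np.float64(-32.6)), (np.float64(601.8), np.float64(-106.1)), (np.float64(554.3), np.float64(-39.7)), (np.float64(505.5), np.float64(-105.2)), (np.float64(459.9), np.float64(-35.0)), (np.float64(417.0), np.float64(-104.6))]
```

View pics/w5.png

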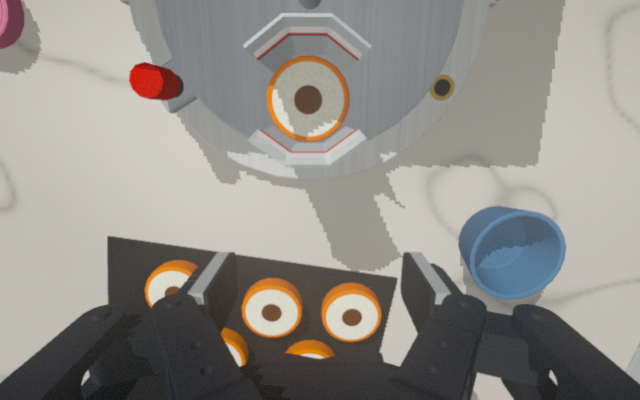

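```bash

python3 -m crank '[[[-0.9,-0.05,0.3,0,0,0],[-0.9,-0.05,0.4,0,0,0],[-0.9,-0.05,0.4,0,0,0],[-0.9,-0.05,0.4,0,0,0],[-0.9,-0.05,0.4,0,0,0],[-0.9,-0.05,0.4,0.1,0,0.05],[-0.5,0,0.4,0,0,0],[-0.3,0,0.2,0,0,0],[0,0,0,0,0,0],[0,0,0,0,0,0]]]' >/dev/null
python3 d.py 601,-107,30,98.7
```

```text
t13.9 [603.3 -87.   75.9] [179.7  -0.5 100.2] F [ 0.   1.5 -0.2] w72.6
601,-107,30,98.7 [-0.65 -0.2   1.53] [ 0.04 -0.08  0.26]
```

```bash

python3 - <<'E'
from h import *
w=ctrl.get_image("wrist");e=ctrl.read_state()["eef_pos"];print(e.round(1))
print([p[:5] for p in pods(w)])
E
python3 d.py 601,-107,30,98.7
```

```text
[603.3 -86.7  76.1]
[(307.8, 252.6, np.float64(600.5), np.float64(-107.2), [74.0, 79.5]), (156.2, 226.2, np.float64(504.4), np.float64(-106.6), [74.0, 84.7]), (8.7, 200.6, np.float64(414.2), np.float64(-106.2), [71.7, 90.6]), (381.3, 147.1, np.float64(631.5), np.float64(-33.9), [84.7, 88.9]), (246.6, 134.8, np.float64(553.0), np.float64(-41.0), [85.9, 90.7]), (82.6, 96.6, np.float64(459.1), np.float64(-36.4), [83.9, 100.1])]
t13.9 [603.3 -86.7  76.1] [179.7  -0.5 100.3] F [0.3 0.4 0.5] w72.6
601,-107,30,98.7 [-0.66 -0.2   1.53] [ 0.04 -0.08  0.26]
```

```bash

python3 -m crank '[[[-0.65,-0.2,0.3,0,-0.1,0.25],[0,0,0.4,0,0,0],[0,0,0.3,0,0,0],[0,0,0.2,0,0,0],[0,0,0,0,0,0]]]' >/dev/null; python3 d.py 600.5,-107.2,5,98.7
```

```text
t14.3 [ 602.5 -103.1   39.8] [1.795e+02 1.000e-01 9.900e+01] F [-0.4  1.1 -0.1] w72.6
600.5,-107.2,5,98.7 [-0.12 -0.1   1.16] [0.09 0.02 0.06]
```

```bash

python3 -m crank '[[[-0.12,-0.1,0.4,0.1,0,0.05],[0,0,0.4,0,0,0],[0,0,0.22,0,0,0],[0,0,0.08,0,0,0],[0,0,0,0,0,0]]]' >/dev/null; python3 d.py 600.5,-107.2,5,98.7
```

```text
t14.8 [ 599.9 -106.5    3. ] [-1.798e+02  1.000e-01  9.880e+01] F [-0.6  0.3  0.4] w72.7
600.5,-107.2,5,98.7 [-0.03  0.02 -0.07] [-0.03  0.02  0.02]
```

```bash

python3 -m crank '[[[-0.02,0,-0.05,0,0,0],[0,0,0,0,0,0],[0,0,0,0,0,0],[0,0,0,0,0,0],[0,0,0,0,0,0],[0,0,0,0,0,0]]]' 1 |tail -2
python3 -m crank '[[[0,0,-0.3,0,0,0],[0,0,-0.7,0,0,0],[0,0,-0.9,0,0,0],[0,0,-0.9,0,0,0],[0.4,0,-0.8,0,0,0],[0.8,0,-0.4,0,0,0],[1,0,-0.2,0,0,0],[1,0,0,0,0,0],[1,0,0,0,0,0],[1,0,0,0,0,0],[1,0,0,0,0,0],[0.8,0,0,0,0,0]]]' >/dev/null
python3 -m crank '[[[0.6,0,0,0,0,0],[0.4,0,0,0,0,0],[0,0,0,0,0,0],[0,0,0,0,0,0]]]' >/dev/null; python3 d.py 560.6,161.8,130,98.7
```

```text
force: [-0.7, -0.4, -0.9]
width: 57.6
t16.6 [564.5 139.9 148.1] [179.5   0.2  98.6] F [ 0.3 -0.8 -0.5] w57.5
560.6,161.8,130,98.7 [ 0.74 -0.03  0.6 ] [ 0.08  0.03 -0.02]
```

```bash
cat > held.py <<'E'
from h import *
w=ctrl.get_image("wrist");e=ctrl.read_state()["eef_pos"]
P=[p for p in pods(w,e[2]+17.5) if max(p[4])>100]
for p in P: print("held offset (pod-TCP)",(np.array(p[2:4])-e[:2]).round(1),p[4])
E
python3 -m crank '[[[0.5,-0.03,0.3,0.1,0,0],[0.22,0,0.2,0,0,0],[0,0,0,0,0,0],[0,0,0,0,0,0]]]' >/dev/null; python3 d.py 560.6,161.8,64,98.7; python3 held.py;python3 d.py 560.6,161.8,64,98.7;
```

```text
t16.9 [561.9 156.3 133.5] [-180.     0.4   98.3] F [ 0.6  0.5 -0.3] w57.7
560.6,161.8,64,98.7 [ 0.2  -0.01  2.32] [-0.01  0.06 -0.07]
held offset (pod-TCP) [0.4 1.3] [110.0, 121.5]
t17.0 [561.9 155.9 133.5] [-179.9    0.4   98.3] F [ 0.5 -0.4 -0.3] w57.7
560.6,161.8,64,98.7 [ 0.22 -0.01  2.32] [-0.01  0.06 -0.07]
```

```bash

python3 -m crank '[[[0.2,0,0.1,0,0.05,-0.05],[0,0,0.3,0,0,0],[0,0,0.3,0,0,0],[0,0,0.3,0,0,0]]]' >/dev/null; python3 d.py 560.6,161.3,64,98.7
```

```text
t17.3 [563.4 159.2 103.4] [1.798e+02 1.000e-01 9.830e+01] F [-1.1  0.3  0.3] w57.5
560.6,161.3,64,98.7 [ 0.09 -0.09  1.31] [ 0.03  0.02 -0.06]
```

```bash

python3 -m crank '[[[0.09,-0.09,0.2,0,0,-0.05],[0,0,0.3,0,0,0],[0,0,0.3,0,0,0],[0,0,0.2,0,0,0],[0,0,0.05,0,0,0]]]' >/dev/null; python3 d.py 560.6,161.3,64,98.7
```

```text
t17.7 [558.1 160.4  65.3] [-179.9    0.2   98.7] F [ 0.3 -0.5  0. ] w57.5
560.6,161.3,64,98.7 [0.02 0.09 0.04] [-0.02  0.03 -0.  ]
```

```bash

python3 -m crank '[[[0.02,0.07,0.03,0,0,0],[0,0,0,0,0,0],[0,0,0,0,0,0],[0,0,0,0,0,0]]]' -0.7 |tail -1
python3 -m crank '[[[0,0,-0.3,0,0,0],[0,0,-0.7,0,0,0],[0,0,-0.9,0,0,0],[0,0,-0.7,0,0,0],[-0.7,-0.5,0,0,0,0],[-0.9,-0.65,0,0,0,0],[-0.9,-0.65,0.2,0,0,0],[-0.9,-0.65,0.3,0,0,0],[-0.8,-0.65,0.3,0,0,0],[-0.5,-0.45,0.3,0,0,0],[-0.3,-0.2,0.2,0,0,0],[0,0,0,0,0,0]]]' >/dev/null
cat > look.py <<'E'
import sys
from h import *
w=ctrl.get_image("wrist");print("wrist",[(float(p[2]),float(p[3]),p[4]) for p in pods(w)])
if len(sys.argv)>1: print("tube",[(float(p[2]),float(p[3]),p[4]) for p in pods(w,float(sys.argv[1])) if p[3]>100])
print("scene",[(float(p[2]),float(p[3])) for p in pods(ctrl.get_image("scene"))])
E
python3 -m crank '[[[0,0,0,0,0,0]]]' >/dev/null; python3 d.py 459.1,-36.4,40,98.7;python3 look.py
```

```text
width: 72.7
t19.1 [475.9  -5.4 117.5] [1.788e+02 1.000e-01 9.890e+01] F [ 0.   0.7 -0.6] w72.4
459.1,-36.4,40,98.7 [-0.93 -0.77  2.57] [0.19 0.02 0.03]
wrist [(504.0, -106.3, [53.1, 61.3]), (427.3, -107.9, [26.9, 49.0]), (756.4, -81.1, [17.8, 40.9]), (631.3, -33.6, [55.4, 66.3]), (552.4, -40.6, [57.3, 65.5]), (458.7, -36.2, [62.2, 66.6])]
scene [(633.2, -32.6), (554.4, -39.7), (505.5, -105.3), (461.3, -35.4), (416.7, -104.7)]
```

```bash

python3 -m crank '[[[-0.5,-0.4,0.4,0.2,0,0],[-0.4,-0.35,0.5,0,0,0],[0,0,0.5,0,0,0],[0,0,0.5,0,0,0],[0,0,0.3,0,0,0],[0,0,0,0,0,0]]]' >/dev/null; python3 d.py 458.9,-36.3,5,98.7
```

```text
t19.8 [464.4 -31.7  48.9] [179.6  -0.   99.6] F [-1.   0.  -0.3] w72.7
458.9,-36.3,5,98.7 [-0.12 -0.22  1.46] [ 0.06 -0.    0.14]
```

```bash

python3 -m crank '[[[-0.12,-0.22,0.4,0.05,0,0.1],[0,0,0.4,0,0,0],[0,0,0.4,0,0,0],[0,0,0.2,0,0,0],[0,0,0.03,0,0,0],[0,0,0,0,0,0]]]' >/dev/null; python3 d.py 458.9,-36.3,5,98.7
```

```text
t20.2 [461.9 -34.    4.1] [ 1.798e+02 -1.000e-01  9.930e+01] F [ 0.2  0.3 -0.3] w72.5
458.9,-36.3,5,98.7 [-0.06 -0.11 -0.03] [ 0.03 -0.01  0.11]
```

```bash

python3 -m crank '[[[-0.06,-0.1,-0.03,0,0,0.1],[0,0,0,0,0,0]]]' >/dev/null; python3 d.py 458.9,-36.3,5,98.7
python3 -m crank '[[[0,0,0,0,0,0],[0,0,0,0,0,0],[0,0,0,0,0,0],[0,0,0,0,0,0],[0,0,0,0,0,0]]]' 1 |tail -2
python3 -m crank '[[[0,0,-0.3,0,0,0],[0,0,-0.7,0,0,0],[0,0,-0.9,0,0,0],[0,0,-0.9,0,0,0],[0,0,-0.9,0,0,0],[0.4,0.3,-0.7,0,0,0],[0.8,0.6,-0.3,0,0,0],[0.9,0.65,0,0,0,0],[0.9,0.65,0,0,0,0],[0.9,0.65,0,0,0,0],[0.8,0.6,0,0,0,0],[0.4,0.3,0,0,0,0]]]' >/dev/null
python3 -m crank '[[[0.2,0.1,0,0,0,0],[0,0,0,0,0,0],[0,0,0,0,0,0]]]' >/dev/null; python3 d.py 560.6,161.3,130,98.7
```

```text
t20.4 [459.8 -36.    5.6] [ 1.797e+02 -1.000e-01  9.870e+01] F [ 0.1 -0.   0.5] w72.5
458.9,-36.3,5,98.7 [-0.01 -0.03  0.02] [ 0.04 -0.01  0.01]
force: [0.3, 0.5, -1.1]
width: 57.7
t22.1 [550.6 142.5 155.1] [179.9   0.   98.3] F [-0.2  0.4  0.9] w57.3
560.6,161.3,130,98.7 [0.57 0.42 0.84] [ 0.01  0.01 -0.06]
```

```bash

python3 -m crank '[[[0.4,0.3,0.3,0,0,0],[0.17,0.12,0.2,0,0,-0.05],[0,0,0,0,0,0],[0,0,0,0,0,0]]]' >/dev/null; python3 held.py; python3 d.py 560.6,161.3,82,98.7
```

```text
held offset (pod-TCP) [0.2 3.2] [109.0, 119.7]
t22.5 [558.4 153.9 138.8] [-179.8    0.4   98.3] F [-0.7 -0.1  0.1] w57.2
560.6,161.3,82,98.7 [0.24 0.12 1.89] [-0.04  0.06 -0.06]
```

```bash

python3 -m crank '[[[0.18,0.11,0.1,0,0.05,-0.05],[0,0,0.3,0,0,0],[0,0,0.2,0,0,0]]]' >/dev/null; python3 d.py 560.4,159.5,82,98.7
python3 -m crank '[[[0,0,0.2,0,0,0],[0,0,0.2,0,0,0]]]' >/dev/null; python3 d.py 560.4,159.5,82,98.7
```

```text
t22.7 [561.6 157.7 121.2] [-1.799e+02  1.000e-01  9.850e+01] F [-1.  -0.6  0.2] w57.5
560.4,159.5,82,98.7 [ 0.07 -0.03  1.31] [-0.02  0.02 -0.04]
t22.9 [561.4 157.  107.7] [-1.799e+02  1.000e-01  9.850e+01] F [-1.  -0.4  0.3] w57.5
560.4,159.5,82,98.7 [ 0.09 -0.02  0.86] [-0.02  0.02 -0.04]
```

```bash

python3 -m crank '[[[0.08,-0.02,0.2,0,0,0],[0,0,0.25,0,0,0],[0,0,0.2,0,0,0],[0,0,0.05,0,0,0]]]' >/dev/null; python3 d.py 560.4,159.5,82,98.7
python3 -m crank '[[[0,0,0.03,0,0,0]]]' >/dev/null; python3 d.py 560.4,159.5,82,98.7
```

```text
t23.2 [559.1 159.   82.7] [-179.7    0.2   98.5] F [-1.3  0.5 -0.4] w57.3
560.4,159.5,82,98.7 [0.01 0.05 0.02] [-0.05  0.03 -0.04]
t23.3 [559.5 159.1  82. ] [-179.7    0.2   98.5] F [-3.6 -2.4 19.4] w57.4
560.4,159.5,82,98.7 [ 0.01  0.03 -0.  ] [-0.04  0.03 -0.04]
```

```bash

python3 -m crank '[[[0,0,0,0,0,0],[0,0,0,0,0,0],[0,0,0,0,0,0],[0,0,0,0,0,0]]]' -0.7 |tail -2
python3 -m crank '[[[0,0,-0.3,0,0,0],[0,0,-0.7,0,0,0],[0,0,-0.9,0,0,0],[0,0,-0.6,0,0,0],[-0.7,0,0,0,0,0],[-0.9,0,0,0,0,0],[-0.9,0,0,0,0,0],[-0.5,0,0,0,0,0],[0,0,0,0,0,0],[0,0,0,0,0,0]]]' >/dev/null
python3 d.py;python3 look.py 96
python3 - <<'E'
from h import *
w=ctrl.get_image("wrist");save(w,"w6.png");s=ctrl.get_image("side");t=s["color"][120:240,240:360]
p=np.array(w["color"]);cv2.imwrite("pics/w6c.png",cv2.cvtColor(np.hstack([cv2.resize(p[20:220,180:440],(520,400)),cv2.resize(t,(280,400))]),cv2.COLOR_RGB2BGR))
sc=ctrl.get_image("scene")
for im,n in((w,"wrist"),(sc,"scene")):
    u,v=proj(im,[559,160,96]); zs=[depthpt(im,u+a,v+b)[2] for a in(-6,0,6) for b in(-6,0,6)];print(n,(u,v),np.round(zs,1))
E
```

```text
force: [-1.0, 0.3, 0.8]
width: 72.4
t24.5 [574.8  70.9 168. ] [1.799e+02 1.000e-01 9.880e+01] F [0.2 0.5 0.3] w72.7
wrist [(516.3, -101.7, [22.6, 39.4]), (631.8, -33.8, [45.9, 51.9]), (553.2, -41.0, [46.3, 52.1]), (557.9, 166.9, [84.6, 90.1]), (553.0, 196.9, [6.9, 36.2])]
tube [(559.7, 159.0, [84.6, 90.1]), (556.1, 181.3, [6.9, 36.2])]
scene [(633.2, -32.6), (554.3, -39.7), (515.9, 167.7), (505.4, -105.3), (416.9, -104.5)]
wrist (np.float64(314.9355537609588), np.float64(72.37588232526235)) [96.4 94.8 95.5 95.2 95.5 96.4 94.5 94.9 96.2]
scene (np.float64(352.6847426822072), np.float64(207.62352156751473)) [91.8 95.1 96.  96.  97.4 94.  95.7 97.4 96. ]
```

View pics/w6c.png

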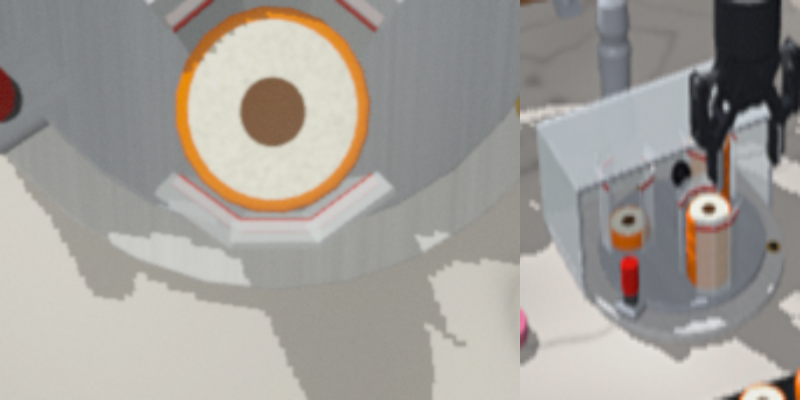

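```bash

python3 d.py 449.2,155.6,130,98.7
python3 -m crank '[[[0.5,-0.5,0,0,0,0],[0.7,-0.7,-0.1,0,0,0],[0.7,-0.9,-0.1,0,0,0],[0.7,-0.9,0,0,0,0],[0.3,-0.8,0,0,0,0],[0,-0.2,0,0,0,0],[0,0,0,0,0,0],[0,0,0,0,0,0]]]' -0.06 >/dev/null
python3 d.py 449.2,155.6,110,98.7
```

```text
t24.7 [574.4  72.9 167.4] [179.9   0.   99. ] F [-0.5  0.5 -0. ] w72.7
449.2,155.6,130,98.7 [ 3.38 -3.69  1.24] [0.01 0.   0.05]
t25.4 [435.9 150.3 172.7] [179.8  -0.2  99.7] F [0.7 0.1 0.3] w45.1
449.2,155.6,110,98.7 [0.09 0.46 2.09] [ 0.04 -0.03  0.16]
```

```bash

python3 -m crank '[[[0.1,0.4,0.3,0,0,0.15],[0,0.06,0.4,0,0,0],[0,0,0.4,0,0,0],[0,0,0.4,0,0,0],[0,0,0.3,0,0,0],[0,0,0,0,0,0],[0,0,0,0,0,0]]]'  >/dev/null
python3 d.py 449.2,155.6,40,98.7
python3 - <<'E'
from h import *
w=ctrl.get_image("wrist");h=cv2.cvtColor(w["color"],cv2.COLOR_RGB2HSV).astype(int)
m=((h[...,0]<6)|(h[...,0]>172))&(h[...,1]>130)&(h[...,2]>60)
n,l,st,ce=cv2.connectedComponentsWithStats(m.astype(np.uint8))
for i in range(1,n):
    if st[i,4]>300: print(st[i],ce[i],ray2world(w,*ce[i],52)[:2],ray2world(w,*ce[i],67)[:2])
save(w,"w7.png")
E
```

```text
t26.0 [456.4 154.9 113.9] [179.6  -0.2  98.4] F [0.4 0.  0.1] w45.0
449.2,155.6,40,98.7 [ 0.05 -0.25  2.46] [ 0.07 -0.04 -0.04]
[ 287  199   38   45 1209] [306.29445823 223.41356493] [449.67325446 151.57520124] [449.42579728 156.58378658]
```

View pics/w7.png

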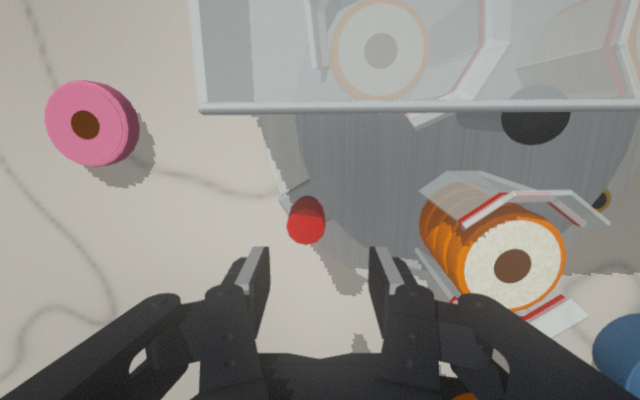

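```bash

python3 -m crank '[[[0.02,-0.24,0.2,0.05,0,-0.05],[0,0,0.4,0,0,0],[0,0,0.4,0,0,0],[0,0,0.4,0,0,0],[0,0,0.3,0,0,0],[0,0,0,0,0,0]]]'  >/dev/null
python3 d.py 449.4,155.3,42,98.7
```

```text
t26.5 [449.3 154.8  62.6] [179.7  -0.3  98.7] F [-0.1 -0.3  0.6] w45.3
449.4,155.3,42,98.7 [0.01 0.   0.69] [ 0.06 -0.05  0.01]
```

```bash

python3 -m crank '[[[0.01,0,0.3,0.05,0,0],[0,0,0.2,0,0,0],[0,0,0.05,0,0,0],[0,0,0,0,0,0]]]'  >/dev/null
python3 d.py 449.4,155.3,42,98.7
python3 -m crank '[[[0,0,0,0,0,0],[0,0,0,0,0,0],[0,0,0,0,0,0],[0,0,0,0,0,0],[0,0,0,0,0,0],[0,0,0,0,0,0]]]' 1 >/dev/null
python3 d.py 449.4,155.3,42,98.7
```

```text
t26.9 [449.5 155.7  45.4] [179.9  -0.4  98.8] F [-1.4  0.9 -0.3] w45.7
449.4,155.3,42,98.7 [-0.01 -0.01  0.11] [ 0.01 -0.06  0.01]
t27.4 [449.  155.2  46.1] [179.9  -0.3  98.8] F [ 0.5 -0.  -4.4] w21.8
449.4,155.3,42,98.7 [-0.    0.01  0.14] [ 0.01 -0.05  0.01]
```

```bash

python3 -m crank '[[[0,0,-0.12,0,0,0],[0,0,-0.12,0,0,0],[0,0,-0.1,0,0,0],[0,0,-0.05,0,0,0]]]'  >/dev/null
python3 d.py 449.4,155.3,59,98.7
```

```text
t27.7 [449.  155.2  58.1] [180.   -0.4  98.8] F [-0.1  1.3 -5.9] w22.2
449.4,155.3,59,98.7 [ 0.    0.01 -0.03] [ 0.   -0.06  0.01]
```

```bash
cat > arc.py <<'E'
from h import *
s=ctrl.read_state();e=s["eef_pos"];C=np.array([549.2,235.8]);w=np.radians(8.75)
d=e[:2]-C;l=np.array([d[0]*np.cos(w)+d[1]*np.sin(w),-d[0]*np.sin(w)+d[1]*np.cos(w)])
th=np.degrees(np.arctan2(l[1],l[0]))%360
print("theta %.1f r %.1f z %.1f"%(th,np.hypot(*l),e[2]),"F",s["force"].round(1),"rot",np.degrees(s["tool_rot"]).round(1),"w%.1f"%s["width"])
from d import delta
for t in sorted({min(th+k*6,330) for k in range(1,8)}):
    a=np.radians(t)+w;print(round(t,1),delta([C[0]+128*np.cos(a),C[1]+128*np.sin(a),59,98.7],s)[0])
E
python3 -m crank '[[[-0.37,0.24,0,0,0,0],[-0.35,0.28,0,0,0,0]]]'  >/dev/null
python3 arc.py
```

```text
theta 219.9 r 128.3 z 58.5 F [-1.4  1.7 -7.4] rot [-179.8   -0.5   99.1] w22.0
225.9 [-0.32  0.31 -0.02]
231.9 [-0.62  0.64 -0.03]
237.9 [-0.88  1.01 -0.03]
243.9 [-1.1   1.4  -0.03]
249.9 [-1.27  1.81 -0.04]
255.9 [-1.41  2.23 -0.04]
261.9 [-1.5   2.67 -0.04]
```

```bash

python3 -m crank '[[[-0.32,0.31,0,0,0,0],[-0.3,0.33,0,0,0,-0.05],[-0.26,0.37,0,0,0,0],[-0.22,0.39,0,0,0,0],[-0.17,0.41,0,0,0,0]]]'  >/dev/null
python3 arc.py
```

```text
theta 247.5 r 127.6 z 57.1 F [-3.1  1.2 -5.8] rot [-179.2   -0.8   99.7] w22.0
253.5 [-0.17  0.41 -0.07]
259.5 [-0.28  0.85 -0.08]
265.5 [-0.34  1.29 -0.08]
271.5 [-0.36  1.73 -0.09]
277.5 [-0.33  2.18 -0.1 ]
283.5 [-0.26  2.62 -0.1 ]
289.5 [-0.14  3.05 -0.11]
```

```bash

python3 -m crank '[[[-0.17,0.41,-0.05,0,0,0.1],[-0.11,0.44,-0.02,0,0,0.05],[-0.06,0.44,0,0,0,0],[-0.02,0.44,0,0,0,0],[0.03,0.45,0,0,0,0],[0.07,0.44,0,0,0,0]]]'  >/dev/null
python3 arc.py
```

```text
theta 278.7 r 127.2 z 55.0 F [-19.4  -5.5  16.9] rot [-177.7   -0.9   98.8] w22.0
284.7 [ 0.07  0.44 -0.15]
290.7 [ 0.2   0.86 -0.16]
296.7 [ 0.38  1.27 -0.18]
302.7 [ 0.6   1.66 -0.19]
308.7 [ 0.86  2.02 -0.2 ]
314.7 [ 1.16  2.35 -0.21]
320.7 [ 1.49  2.65 -0.22]
```

```bash

python3 -m crank '[[[0,0,-0.1,-0.2,-0.1,0],[0,0.1,-0.05,-0.15,-0.05,0]]]'  >/dev/null
python3 d.py 0,0,0,98.7; python3 arc.py
```

```text
t28.9 [589.2 115.   58.4] [-179.6    0.    98.7] F [-4.2  1.1 -5.5] w22.2
0,0,0,98.7 [ -0.81 -19.98   2.08] [-0.06  0.    0.  ]
theta 279.6 r 127.2 z 58.4 F [-4.2  1.1 -5.5] rot [-179.6    0.    98.7] w22.2
285.6 [ 0.07  0.44 -0.02]
291.6 [ 0.21  0.86 -0.03]
297.6 [ 0.4   1.27 -0.03]
303.6 [ 0.63  1.65 -0.03]
309.6 [ 0.89  2.01 -0.03]
315.6 [ 1.2   2.34 -0.04]
321.6 [ 1.53  2.64 -0.04]
```

```bash

python3 -m crank '[[[0.08,0.44,-0.02,-0.05,0,0],[0.14,0.42,-0.02,-0.05,0,0],[0.19,0.41,-0.02,-0.05,0,0],[0.23,0.38,-0.02,-0.05,0,0]]]'  >/dev/null
python3 arc.py
```

```text
theta 298.7 r 126.7 z 57.7 F [-1.3 -2.3 -6.2] rot [-179.9    0.6   98.8] w21.8
304.7 [ 0.2   0.4  -0.05]
310.7 [ 0.47  0.75 -0.05]
316.7 [ 0.78  1.08 -0.05]
322.7 [ 1.12  1.37 -0.06]
328.7 [ 1.49  1.62 -0.06]
330 [ 1.57  1.67 -0.06]
```

```bash

python3 -m crank '[[[0.2,0.4,-0.04,-0.05,0,0],[0.27,0.35,-0.02,-0.05,0,0],[0.31,0.33,-0.02,-0.05,0,0],[0.34,0.29,-0.02,-0.05,0,0]]]'  >/dev/null
python3 arc.py
```

```text
theta 318.9 r 126.5 z 56.2 F [-1.3 -2.8 -5.4] rot [179.7   1.2  98.6] w22.1
324.9 [ 0.32  0.31 -0.1 ]
330 [ 0.64  0.52 -0.1 ]
```

```bash

python3 -m crank '[[[0.32,0.31,-0.06,0,0.1,0],[0.25,0.18,-0.02,0,0.1,0],[0,0,0,0,0,0]]]'  >/dev/null
python3 arc.py; python3 d.py 0,0,0,98.7
```

```text
theta 329.5 r 126.6 z 56.9 F [ 1.5  0.4 -5.1] rot [1.799e+02 1.000e-01 9.870e+01] w22.2
330 [ 0.01  0.06 -0.07]
t29.9 [666.8 188.8  56.9] [1.799e+02 1.000e-01 9.870e+01] F [ 1.5  0.4 -5.1] w22.2
0,0,0,98.7 [ -2.84 -22.93   1.85] [0.02 0.01 0.01]
```

```bash

python3 -m crank '[[[0.02,0,0.1,0,0,0],[0,0,0.1,0,0,0],[0,0,0.05,0,0,0]]]'  >/dev/null
python3 arc.py
```

```text
theta 329.8 r 126.6 z 49.2 F [ 0.8  0.8 -4.3] rot [1.798e+02 1.000e-01 9.880e+01] w22.1
330 [-0.01  0.05 -0.33]
```

```bash

python3 -m crank '[[[0,0,0.05,0,0,0],[0,0,0.05,0,0,0],[0,0,0,0,0,0]]]'  >/dev/null
python3 arc.py
python3 -m crank '[[[0,0,0,0,0,0],[0,0,0,0,0,0],[0,0,0,0,0,0],[0,0,0,0,0,0],[0,0,-0.3,0,0,0],[0,0,-0.6,0,0,0],[0,0,-0.8,0,0,0],[0,0,-0.8,0,0,0],[0,0,-0.8,0,0,0],[-0.6,0,-0.3,0,0,0],[0,0,0,0,0,0],[0,0,0,0,0,0]]]' -0.06 >/dev/null
python3 arc.py
python3 - <<'E'
from h import *
w=ctrl.get_image("wrist");save(w,"w8.png");s=ctrl.get_image("side");t=s["color"][120:240,240:360]
cv2.imwrite("pics/w8c.png",cv2.cvtColor(np.hstack([cv2.resize(w["color"],(480,300)),cv2.resize(t,(300,300))]),cv2.COLOR_RGB2BGR))
h=cv2.cvtColor(w["color"],cv2.COLOR_RGB2HSV).astype(int)
m=((h[...,0]<6)|(h[...,0]>172))&(h[...,1]>130)&(h[...,2]>60)
n,l,st,ce=cv2.connectedComponentsWithStats(m.astype(np.uint8))
for i in range(1,n):
    if st[i,4]>300: print(st[i],ce[i],ray2world(w,*ce[i],63)[:2])
    if st[i,4]>300:
        print("knob top depth z",[depthpt(w,ce[i][0]+a,ce[i][1]+b)[2].round(1) for a in(-4,0,4) for b in(-4,0,8)])
E
python3 look.py 42
```

```text
theta 329.8 r 126.6 z 46.3 F [ 0.2 -0.7 -4.3] rot [179.7   0.   98.7] w21.9
330 [-0.01  0.05 -0.42]
theta 324.7 r 137.2 z 168.8 F [-0.1  0.5 -0.1] rot [ 1.791e+02 -1.000e-01  9.880e+01] w45.5
330 [ 0.5  -0.09  3.66]
[298 166  31  34 808] [312.98638614 182.9269802 ] [667.29860458 189.06130245]
knob top depth z [np.float64(67.0), np.float64(67.2), np.float64(67.1), np.float64(66.7), np.float64(66.5), np.float64(65.9), np.float64(66.5), np.float64(66.6), np.float64(67.0)]
wrist [(562.7, -46.9, [26.3, 36.1]), (529.0, 89.6, [10.2, 71.6]), (551.4, 154.8, [57.1, 64.8])]
tube [(538.6, 100.4, [10.2, 71.6]), (559.3, 160.9, [57.1, 64.8])]
scene [(633.2, -32.6), (554.3, -39.7), (505.5, -105.2), (417.2, -104.7)]
```

View pics/w8c.png

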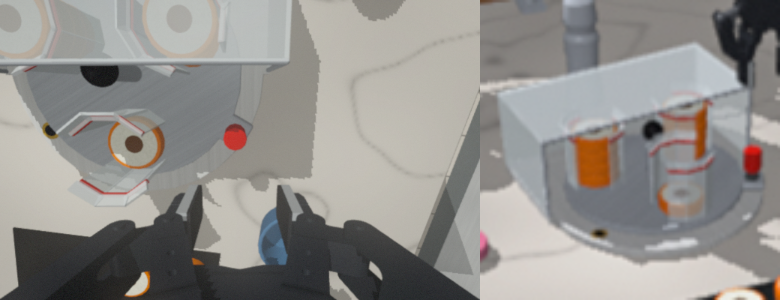

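```bash
python3 d.py 504.3,-106.5,110,98.7
python3 -m crank '[[[-0.7,-0.5,0,0.1,0,0],[-0.9,-0.6,0,0,0,0],[-0.9,-0.6,0,0,0,0],[-0.9,-0.6,0,0,0,0],[-0.9,-0.6,0.1,0,0,0],[-0.9,-0.6,0.2,0,0,0],[-0.9,-0.6,0.3,0,0,0],[-0.6,-0.4,0.4,0,0,0],[-0.4,-0.3,0.4,0,0,0],[-0.2,-0.1,0.3,0,0,0],[0,0,0,0,0,0],[0,0,0,0,0,0]]]' -0.7 >/dev/null
python3 d.py 504.3,-106.5,60,98.7
```

```text
t31.6 [670.9 173.6 166.1] [ 1.793e+02 -1.000e-01  9.890e+01] F [ 0.4 -0.1 -0.1] w45.0
504.3,-106.5,110,98.7 [-8.37 -6.95  1.78] [ 0.12 -0.01  0.03]
t32.5 [547.9 -66.1 101.2] [-179.1   -0.7   99.5] F [-0.1  0.3 -0.1] w72.5
504.3,-106.5,60,98.7 [-1.1  -1.64  1.38] [-0.15 -0.12  0.14]
```

```bash

python3 -m crank '[[[-0.5,-0.7,0.2,0,-0.1,0.1],[-0.5,-0.8,0.3,-0.1,0,0],[-0.1,-0.15,0.3,0,0,0],[0,0,0.2,0,0,0],[0,0,0,0,0,0],[0,0,0,0,0,0]]]' >/dev/null
python3 look.py;python3 d.py 504.3,-106.5,5,98.7
```

```text
wrist [(504.0, -106.5, [76.8, 81.8]), (413.7, -106.0, [76.5, 87.3]), (631.1, -33.8, [79.3, 93.3]), (552.7, -40.9, [85.1, 90.8])]
scene [(633.2, -32.6), (554.2, -39.7), (506.5, -104.9)]
t33.1 [511.8 -95.7  73.1] [179.5  -0.4  99.7] F [-0.1 -0.7  0.2] w72.6
504.3,-106.5,5,98.7 [-0.33 -0.33  2.26] [ 0.08 -0.07  0.17]
```

```bash

python3 -m crank '[[[-0.33,-0.33,0.3,0.05,-0.05,0.15],[0,0,0.5,0,0,0],[0,0,0.5,0,0,0],[0,0,0.2,0,0,0],[0,0,0,0,0,0]]]' >/dev/null;python3 d.py 504.1,-106.5,4,98.7
```

```text
t33.6 [ 506.2 -108.    26.9] [179.6   0.   98.7] F [-1.   0.2  0.1] w72.6
504.1,-106.5,4,98.7 [ 0.06 -0.07  0.76] [0.07 0.01 0.  ]
```

```bash

python3 -m crank '[[[0.05,-0.07,0.3,0.07,0,0],[0,0,0.3,0,0,0],[0,0,0.1,0,0,0],[0,0,0,0,0,0]]]' >/dev/null;python3 d.py 504.1,-106.5,4,98.7
python3 -m crank '[[[0,0,0,0,0,0],[0,0,0,0,0,0],[0,0,0,0,0,0],[0,0,0,0,0,0],[0,0,0,0,0,0],[0,0,0,0,0,0]]]' 1 >/dev/null;python3 d.py
```

```text
t33.9 [ 504.1 -107.1    4.5] [1.80e+02 1.00e-01 9.87e+01] F [ 0.1  0.1 -0.2] w72.6
504.1,-106.5,4,98.7 [0.02 0.   0.02] [ 0.    0.01 -0.  ]
t34.4 [ 505.  -107.1    6.1] [1.799e+02 1.000e-01 9.870e+01] F [-0.1 -0.4 -0.2] w57.3
```

```bash

python3 -m crank '[[[0,0,-0.3,0,0,0],[0,0,-0.7,0,0,0],[0,0,-0.9,0,0,0],[0,0,-0.9,0,0,0],[0.4,0.2,-0.8,0,0,0],[0.8,0.3,-0.5,0,0,0],[0.9,0.35,-0.2,0,0,0],[0.9,0.35,0,0,0,0],[0.9,0.35,0,0,0,0],[0.9,0.35,0,0,0,0],[0.9,0.35,0,0,0,0],[0.8,0.3,0,0,0,0]]]' >/dev/null
python3 -m crank '[[[0.7,0.2,0,0,0,0],[0.4,0.1,0,0,0,0],[0.1,0,0,0,0,0],[0,0,0,0,0,0],[0,0,0,0,0,0]]]' >/dev/null; python3 d.py 560.6,161.3,130,98.7
```

```text
t35.8 [554.7 143.6 150.7] [179.8   0.   98.5] F [-0.4 -0.6 -0.6] w57.6
560.6,161.3,130,98.7 [0.56 0.28 0.69] [ 0.04  0.   -0.04]
```

```bash

python3 -m crank '[[[0.4,0.2,0.3,0,0,0],[0.16,0.08,0.3,0,0,-0.04],[0,0,0,0,0,0],[0,0,0,0,0,0]]]' >/dev/null; python3 held.py; python3 d.py 560.6,161.3,46,98.7
```

```text
held offset (pod-TCP) [0.3 2.5] [110.3, 121.5]
t36.2 [560.6 154.4 132.1] [179.9   0.3  98.3] F [ 0.5 -0.1 -0.7] w57.5
560.6,161.3,46,98.7 [0.24 0.03 2.87] [ 0.02  0.05 -0.06]
```

```bash

python3 -m crank '[[[0.2,0.02,0.1,0,0.05,-0.05],[0,0,0.3,0,0,0],[0,0,0.3,0,0,0],[0,0,0.2,0,0,0]]]' >/dev/null; python3 d.py 560.6,160,47,98.7
python3 -m crank '[[[0,0,0.2,0,0,0],[0,0,0.2,0,0,0]]]' >/dev/null; python3 d.py 560.6,160,47,98.7
```

```text
t36.5 [561.4 158.4 104.6] [179.8   0.   98.5] F [-0.  -0.2  0. ] w57.7
560.6,160,47,98.7 [ 0.06 -0.03  1.92] [ 0.04  0.01 -0.04]
t36.7 [560.9 157.9  90.5] [1.798e+02 1.000e-01 9.850e+01] F [ 0.2  0.7 -0.5] w57.3
560.6,160,47,98.7 [ 0.07 -0.    1.45] [ 0.03  0.01 -0.04]
```

```bash

python3 -m crank '[[[0.06,0,0.3,0,0,0],[0,0,0.4,0,0,0],[0,0,0.4,0,0,0],[0,0,0.2,0,0,0],[0,0,0.05,0,0,0]]]' >/dev/null; python3 d.py 560.6,160,47,98.7
```

```text
t37.1 [559.6 159.5  43.8] [1.80e+02 1.00e-01 9.85e+01] F [-4.  -3.6 31.5] w57.7
560.6,160,47,98.7 [ 0.01  0.03 -0.11] [ 0.    0.02 -0.03]
```

```bash

python3 -m crank '[[[0,0,-0.05,0,0,0],[0,0,0,0,0,0],[0,0,0,0,0,0],[0,0,0,0,0,0]]]' -0.7 |tail -1
python3 -m crank '[[[0,0,-0.3,0,0,0],[0,0,-0.7,0,0,0],[0,0,-0.9,0,0,0],[0,0,-0.9,0,0,0],[0,0,-0.6,0,0,0],[-0.7,-0.5,0,0,0,0],[-0.9,-0.7,0,0,0,0],[-0.9,-0.7,0,0,0,0],[-0.9,-0.7,0,0,0,0],[-0.9,-0.7,0.1,0,0,0],[-0.9,-0.7,0.2,0,0,0],[-0.8,-0.6,0.3,0,0,0]]]' >/dev/null
python3 -m crank '[[[-0.6,-0.5,0.2,0,0,0],[-0.3,-0.2,0.2,0,0,0],[0,0,0,0,0,0],[0,0,0,0,0,0]]]' >/dev/null; python3 d.py 414,-106,60,98.7; python3 look.py
```

```text
width: 72.9
t38.8 [434.4 -73.  133.3] [1.787e+02 1.000e-01 9.870e+01] F [0.2 0.4 0.1] w72.5
414,-106,60,98.7 [-0.98 -0.9   2.43] [0.22 0.02 0.01]
wrist [(413.4, -106.1, [59.0, 63.0]), (631.0, -33.8, [56.4, 68.9]), (552.5, -41.0, [59.9, 67.7])]
scene [(633.2, -32.6), (554.3, -39.7), (416.6, -104.7)]
```

```bash

python3 -m crank '[[[-0.5,-0.4,0.3,0.15,0,0],[-0.45,-0.45,0.4,0.1,0,0],[0,0,0.5,0,0,0],[0,0,0.5,0,0,0],[0,0,0.4,0,0,0],[0,0,0,0,0,0],[0,0,0,0,0,0]]]' >/dev/null; python3 look.py;python3 d.py 414,-106,5,98.7
```

```text
wrist [(413.3, -105.9, [79.5, 84.5]), (552.2, -40.8, [80.0, 96.8])]
scene [(633.2, -32.6), (554.3, -39.7), (417.4, -103.7)]
t39.6 [ 421.  -101.2   68.4] [1.797e+02 1.000e-01 9.960e+01] F [ 0.2  0.1 -0.2] w72.1
414,-106,5,98.7 [-0.12 -0.27  2.11] [0.05 0.02 0.15]
```

```bash

python3 -m crank '[[[-0.14,-0.27,0.3,0.05,0,0.15],[0,0,0.5,0,0,0],[0,0,0.5,0,0,0],[0,0,0.2,0,0,0],[0,0,0,0,0,0]]]' >/dev/null;python3 d.py 413.7,-106,4,98.7
```

```text
t40.0 [ 418.5 -106.7   25.7] [179.5   0.2  98.8] F [ 0.2 -0.5 -0.1] w72.8
413.7,-106,4,98.7 [ 0.05 -0.16  0.72] [0.09 0.04 0.01]
```

```bash

python3 -m crank '[[[0.05,-0.16,0.3,0.09,0,0],[0,0,0.3,0,0,0],[0,0,0.08,0,0,0],[0,0,0,0,0,0]]]' >/dev/null;python3 d.py 413.7,-106,4,98.7
python3 -m crank '[[[0,0,0,0,0,0],[0,0,0,0,0,0],[0,0,0,0,0,0],[0,0,0,0,0,0],[0,0,0,0,0,0],[0,0,0,0,0,0]]]' 1 >/dev/null;python3 d.py 560.6,161.3,130,98.7
```

```text
t40.3 [ 416.9 -106.1    7.5] [179.6   0.3  98.8] F [-0.6 -0.  -0.2] w72.3
413.7,-106,4,98.7 [ 0.02 -0.1   0.12] [0.06 0.06 0.02]
t40.8 [ 419.2 -106.6   11.3] [179.3   0.5  98.8] F [-1.3 -0.7  0.8] w56.7
560.6,161.3,130,98.7 [ 8.07  6.07 -3.95] [0.12 0.08 0.02]
```

```bash

python3 -m crank '[[[0,0,0,0,0,0],[0,-0.1,0.1,0.1,0,0],[0,-0.05,0.15,0.05,0,0],[0,0,0.08,0,0,0],[0,0,0.03,0,0,0]]]' -0.7 >/dev/null;python3 d.py 413.7,-106,4,98.7
```

```text
t41.2 [ 4.149e+02 -1.077e+02 -3.000e-01] [-179.8    0.5   98.8] F [-0.5  0.1 -0.9] w72.5
413.7,-106,4,98.7 [ 0.06 -0.03 -0.15] [-0.04  0.09  0.01]
```

```bash

python3 -m crank '[[[0.05,-0.03,-0.08,0,0,0],[0,0,0,0,0,0],[0,0,0.03,0,0,0],[0,0,0.03,0,0,0],[0,0,0.02,0,0,0],[0,0,0.02,0,0,0]]]' 1 >/dev/null;python3 d.py 560.6,161.3,130,98.7
python3 -m crank '[[[0,0,-0.3,0,0,0],[0,0,-0.7,0,0,0],[0,0,-0.9,0,0,0],[0,0,-0.9,0,0,0],[0.4,0.3,-0.9,0,0,0],[0.8,0.6,-0.5,0,0,0],[0.9,0.7,-0.2,0,0,0],[0.9,0.7,0,0,0,0],[0.9,0.7,0,0,0,0],[0.9,0.7,0,0,0,0],[0.9,0.7,0,0,0,0],[0.8,0.6,0,0,0,0]]]' >/dev/null
python3 -m crank '[[[0.5,0.4,0,0,0,0],[0.3,0.2,0,0,0,0],[0,0,0,0,0,0],[0,0,0,0,0,0]]]' >/dev/null;python3 held.py; python3 d.py 560.6,161.3,130,98.7
```

```text
t41.7 [ 413.4 -106.     2.2] [-179.9    0.7   98.8] F [-0.1 -0.7  7.6] w57.9
560.6,161.3,130,98.7 [ 8.    6.21 -4.37] [-0.02  0.12  0.02]
held offset (pod-TCP) [0.9 0.3] [111.4, 123.5]
t43.1 [544.  148.  134.6] [-179.2    0.5   98.6] F [ 0.5 -0.  -1. ] w57.7
560.6,161.3,130,98.7 [0.36 0.62 0.14] [-0.14  0.09 -0.02]
```

```bash

python3 -m crank '[[[0.25,0.4,0,-0.1,0.05,0],[0.1,0.2,0,0,0,0],[0,0,0,0,0,0],[0,0,0,0,0,0]]]' >/dev/null; python3 d.py 560.2,161.3,62,98.7
```

```text
t43.5 [560.8 156.  133.9] [-179.7    0.4   98.3] F [ 0.2 -0.4 -0.4] w57.7
560.2,161.3,62,98.7 [0.19 0.02 2.4 ] [-0.05  0.07 -0.07]
```

```bash

python3 -m crank '[[[0.2,0.02,0.1,-0.05,0.05,-0.05],[0,0,0.3,0,0,0],[0,0,0.3,0,0,0],[0,0,0.2,0,0,0]]]' >/dev/null; python3 d.py 560.2,161.3,62,98.7
python3 -m crank '[[[0.05,0,0.2,0,0,0],[0,0,0.25,0,0,0],[0,0,0.25,0,0,0]]]' >/dev/null; python3 d.py 560.2,161.3,62,98.7
```

```text
t43.8 [561.2 161.  105.8] [1.799e+02 1.000e-01 9.850e+01] F [-0.3 -0.   0. ] w57.8
560.2,161.3,62,98.7 [ 0.02 -0.03  1.46] [ 0.02  0.02 -0.04]
t44.0 [560.  162.1  81.7] [180.    0.2  98.5] F [ 0.7 -0.7  0.3] w58.0
560.2,161.3,62,98.7 [-0.02  0.    0.66] [ 0.    0.03 -0.04]
```

```bash

python3 -m crank '[[[-0.02,0,0.25,0,0,0],[0,0,0.15,0,0,0],[0,0,0.08,0,0,0],[0,0,0.04,0,0,0]]]' >/dev/null; python3 d.py 560.2,161.3,62,98.7
python3 -m crank '[[[0,0,0,0,0,0],[0,0,0,0,0,0],[0,0,0,0,0,0],[0,0,0,0,0,0]]]' -0.7 |tail -1
python3 -m crank '[[[0,0,-0.3,0,0,0],[0,0,-0.7,0,0,0],[0,0,-0.9,0,0,0],[0,0,-0.8,0,0,0],[-0.6,-0.1,0,0,0,0],[-0.9,-0.2,0,0,0,0],[-0.9,-0.2,0,0,0,0],[-0.9,-0.2,0,0,0,0],[-0.9,-0.2,0.2,0,0,0],[-0.8,-0.1,0.2,0,0,0],[-0.6,-0.1,0.2,0,0,0],[-0.3,0,0,0,0,0]]]' >/dev/null
python3 -m crank '[[[0,0,0,0,0,-0.6],[0,0,0,0,0,-1],[0,0,0,0,0,-1],[0,0,0,0,0,-1],[0,0,0,0,0,-1],[0,0,0,0,0,-1],[0,0,0,0,0,-0.6],[0,0,0,0,0,0],[0,0,0,0,0,0]]]' >/dev/null; python3 d.py 552.8,-41,60,140; python3 look.py
```

```text
t44.4 [558.7 160.9  61.8] [-179.8    0.2   98.5] F [-0.4  0.1 -0.8] w57.8
560.2,161.3,62,98.7 [ 0.01  0.05 -0.01] [-0.04  0.04 -0.03]
width: 72.6
t46.5 [560.8 -18.  149.9] [179.1   0.9 137.9] F [-0.2  0.7 -0.2] w72.6
552.8,-41,60,140 [-0.27 -0.8   2.99] [ 0.15  0.16 -0.35]
wrist [(631.0, -34.1, [52.1, 57.3]), (552.5, -41.2, [57.9, 60.7]), (593.0, 197.9, [26.3, 79.8]), (567.9, 166.3, [15.6, 98.3])]
scene [(633.2, -32.6), (554.3, -39.7)]
```

```bash

python3 -m crank '[[[-0.25,-0.6,0.3,0.15,0.15,-0.3],[0,-0.2,0.4,0,0,0],[0,0,0.5,0,0,0],[0,0,0.5,0,0,0],[0,0,0.4,0,0,0],[0,0,0.2,0,0,0],[0,0,0,0,0,0]]]' >/dev/null; python3 d.py 552.5,-41.2,5,140
```

```text
t47.1 [552.6 -41.2  80.5] [179.9   0.3 139.4] F [ 0.3 -0.5  0.1] w72.9
552.5,-41.2,5,140 [ 0.02 -0.01  2.52] [ 0.01  0.06 -0.1 ]
```

```bash

python3 -m crank '[[[0.02,0,0.4,0,0.05,-0.1],[0,0,0.5,0,0,0],[0,0,0.5,0,0,0],[0,0,0.4,0,0,0],[0,0,0.2,0,0,0],[0,0,0,0,0,0]]]' >/dev/null; python3 d.py 552.5,-41.2,4,140
```

```text
t47.6 [554.9 -39.4  18.2] [179.7   0.2 140.1] F [-0.  -0.6  0.1] w72.7
552.5,-41.2,4,140 [ 0.02 -0.1   0.47] [0.04 0.03 0.02]
```

```bash

python3 -m crank '[[[0.02,-0.09,0.25,0.04,0.03,0],[0,0,0.15,0,0,0],[0,0,0.06,0,0,0]]]' >/dev/null; python3 d.py 552.5,-41.2,4,140
python3 -m crank '[[[0,0,0,0,0,0],[0,0,0,0,0,0],[0,0,0.02,0,0,0],[0,0,0.02,0,0,0],[0,0,0.02,0,0,0],[0,0,0,0,0,0]]]' 1 >/dev/null;python3 d.py 552.5,-41.2,4,140
```

```text
t47.9 [553.5 -40.8   4.2] [179.9   0.  140.1] F [ 0.4 -0.1 -0.1] w72.6
552.5,-41.2,4,140 [ 0.02 -0.03  0.01] [0.01 0.01 0.02]
t48.4 [553.9 -40.8   4.9] [179.9   0.2 140.1] F [-0.1 -0.3 -0.3] w57.4
552.5,-41.2,4,140 [ 0.03 -0.04  0.03] [0.01 0.03 0.02]
```

Lift, turn back to 98.7°, move to the bay.

```bash

python3 -m crank '[[[0,0,-0.3,0,0,0],[0,0,-0.7,0,0,0],[0,0,-0.9,0,0,0],[0,0,-0.9,0,0,0],[0,0,-0.9,0,0,0.5],[0,0,-0.6,0,0,1],[0,0,-0.2,0,0,1],[0,0,0,0,0,1],[0,0,0,0,0,1],[0,0,0,0,0,1],[0,0,0,0,0,1],[0,0,0,0,0,0.4]]]' >/dev/null
python3 -m crank '[[[0,0,0,0,0,0],[0,0,0,0,0,0]]]' >/dev/null;python3 d.py 560.6,161.3,140,98.7
```

```text
t49.5 [555.8 -38.7 154.1] [ 1.793e+02 -1.000e-01  9.690e+01] F [ 0.1 -0.5 -0.6] w57.7
560.6,161.3,140,98.7 [6.6  0.96 0.5 ] [ 0.12 -0.02 -0.29]
```

```bash

python3 -m crank '[[[0.5,0.1,0,0.1,0,-0.2],[0.9,0.15,0,0,0,-0.1],[0.9,0.15,0,0,0,0],[0.9,0.15,0,0,0,0],[0.9,0.15,0,0,0,0],[0.8,0.1,0,0,0,0],[0.5,0.1,0.1,0,0,0],[0.2,0,0.1,0,0,0],[0,0,0,0,0,0],[0,0,0,0,0,0]]]' >/dev/null;python3 held.py;python3 d.py 560.6,161.3,130,98.7
```

```text
held offset (pod-TCP) [0.2 2.2] [110.6, 121.8]
t50.4 [557.2 136.  148.4] [179.9  -0.2  99.3] F [-0.1  0.5 -0. ] w57.6
560.6,161.3,130,98.7 [0.81 0.25 0.62] [ 0.01 -0.04  0.1 ]
```

```bash

python3 -m crank '[[[0.5,0.15,0.2,0,0,0.1],[0.22,0.08,0.2,0,0,0],[0,0,0,0,0,0],[0,0,0,0,0,0]]]' >/dev/null;python3 d.py 560.6,160,82,98.7
```

```text
t50.8 [561.8 151.7 135.5] [-180.     0.    98.3] F [-0.6  0.3 -0.4] w57.5
560.6,160,82,98.7 [0.28 0.   1.78] [-0.    0.01 -0.07]
```

```bash

python3 -m crank '[[[0.25,0,0.1,0,0,-0.05],[0.02,0,0.3,0,0,0],[0,0,0.2,0,0,0],[0,0,0.15,0,0,0]]]' >/dev/null;python3 d.py 560.6,160,82,98.7
```

```text
t51.1 [561.5 157.  112. ] [1.80e+02 1.00e-01 9.84e+01] F [-0.1 -0.4 -1. ] w57.6
560.6,160,82,98.7 [ 0.11 -0.01  1.  ] [ 0.01  0.02 -0.04]
```

```bash

python3 -m crank '[[[0.1,0,0.2,0,0,0],[0,0,0.25,0,0,0],[0,0,0.25,0,0,0],[0,0,0.12,0,0,0],[0,0,0.04,0,0,0]]]' >/dev/null;python3 d.py 560.6,160,82,98.7
```

```text
t51.5 [559.9 159.   81.5] [-179.9    0.2   98.4] F [0.4 0.4 0.4] w57.9
560.6,160,82,98.7 [ 0.03  0.03 -0.02] [-0.02  0.04 -0.04]
```

```bash

python3 -m crank '[[[0.02,0.02,0.02,0,0,0],[0,0,0,0,0,0],[0,0,0,0,0,0],[0,0,0,0,0,0]]]' -0.7 |tail -2
python3 -m crank '[[[0,0,-0.3,0,0,0],[0,0,-0.7,0,0,0],[0,0,-0.9,0,0,0],[0,0,-0.6,0,0,0],[-0.6,0.1,0,0,0,0],[-0.9,0.1,0,0,0,0],[-0.9,0.1,0,0,0,0],[-0.5,0.1,0,0,0,0],[0,0,0,0,0,0],[0,0,0,0,0,0]]]' >/dev/null
python3 d.py 631.2,-34,60,98.7; python3 look.py 96
python3 - <<'E'
from h import *
w=ctrl.get_image("wrist");s=ctrl.get_image("side");t=s["color"][120:240,240:360]
p=w["color"];cv2.imwrite("pics/w9c.png",cv2.cvtColor(np.hstack([cv2.resize(p,(480,300)),cv2.resize(t,(300,300))]),cv2.COLOR_RGB2BGR))
u,v=proj(w,[559,160,96]); print(np.round([depthpt(w,u+a,v+b)[2] for a in(-20,-8,0,8,20) for b in(-20,-8,0,8,20)],1))
E
```

```text
force: [0.3, 0.3, 1.1]
width: 72.8
t52.7 [588.3  76.9 169.4] [1.795e+02 1.000e-01 9.870e+01] F [0.6 0.4 0.6] w73.1
631.2,-34,60,98.7 [-3.87  0.82  3.66] [0.08 0.01 0.01]
wrist [(631.8, -33.9, [45.6, 51.5]), (553.9, 165.2, [83.5, 88.9]), (549.8, 193.2, [12.9, 37.9])]
tube [(560.0, 159.3, [83.5, 88.9]), (557.0, 180.1, [12.9, 37.9])]
scene [(633.2, -32.6), (519.8, 166.4)]
[95.4 96.5 97.4 95.4 94.2 95.9 95.2 95.9 95.8 95.3 95.5 95.5 96.  96.2
 94.9 96.1 94.9 94.9 95.4 96.4 97.  95.  94.  95.4 95.6]
```

View pics/w9c.png

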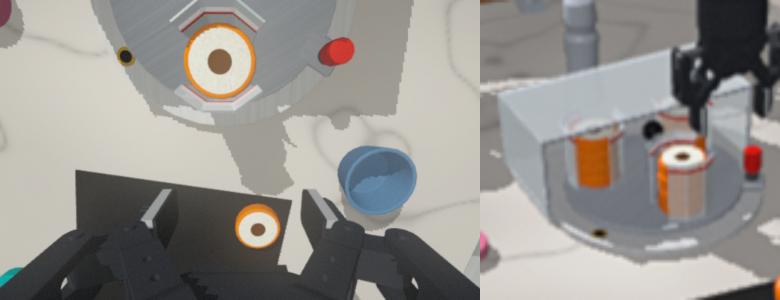

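Tube B is level at about 95.5 mm, flat and centred, and the pin is home. One pod is left on the mat at (258,228) in the picture, for the container.

```bash

python3 -m crank '[[[-0.6,0.1,0.3,0.05,0,0],[-0.9,0.2,0.5,0,0,0],[-0.9,0.2,0.5,0,0,0],[-0.8,0.15,0.5,0,0,0],[-0.4,0.1,0.5,0,0,0],[-0.2,0.05,0.3,0,0,0],[0,0,0,0,0,0],[0,0,0,0,0,0]]]' >/dev/null
python3 look.py;python3 d.py 631.2,-34,30,98.7
```

```text
wrist [(631.8, -33.8, [70.9, 75.3])]
scene [(634.4, -33.5), (520.9, 165.8)]
t53.6 [630.8 -17.1  90. ] [179.7  -0.4 100.2] F [ 0.1 -0.2  0.4] w72.9
631.2,-34,30,98.7 [-0.57 -0.1   1.99] [ 0.05 -0.06  0.26]
```

```bash

python3 -m crank '[[[-0.5,-0.08,0.3,0.05,-0.05,0.25],[-0.07,0,0.5,0,0,0],[0,0,0.5,0,0,0],[0,0,0.5,0,0,0],[0,0,0.2,0,0,0],[0,0,0,0,0,0]]]' >/dev/null
python3 d.py 631.6,-34,4,98.7
```

```text
t54.1 [632.3 -32.1  26.9] [ 1.798e+02 -1.000e-01  9.890e+01] F [ 0.1  0.3 -0.4] w72.8
631.6,-34,4,98.7 [-0.06 -0.04  0.76] [ 0.04 -0.01  0.03]
```

```bash

python3 -m crank '[[[-0.06,-0.04,0.3,0.04,0,0],[0,0,0.3,0,0,0],[0,0,0.1,0,0,0],[0,0,0,0,0,0]]]' >/dev/null
python3 d.py 631.6,-34,4,98.7
python3 -m crank '[[[0,0,0,0,0,0],[0,0,0,0,0,0],[0,0,0.02,0,0,0],[0,0,0.02,0,0,0],[0,0,0.02,0,0,0],[0,0,0,0,0,0]]]' 1 >/dev/null
python3 -m crank '[[[0,0,-0.3,0,0,0],[0,0,-0.7,0,0,0],[0,0,-0.9,0,0,0],[0,0,-0.9,0,0,0],[0,0,-0.9,0,0,0],[0,0,-0.4,0,0,0],[0,0,0,0,0,0],[0,0,0,0,0,0]]]' >/dev/null
python3 d.py 508,-377,130,98.7
```

```text
t54.5 [631.  -33.6   3.2] [-1.799e+02 -1.000e-01  9.890e+01] F [-0.1 -0.2  0.4] w72.4
631.6,-34,4,98.7 [-0.02  0.02 -0.03] [-0.01 -0.02  0.03]
t55.6 [631.5 -33.2 132.7] [ 1.8e+02 -1.0e-01  9.9e+01] F [-0.6 -0.6 -1.6] w57.9
508,-377,130,98.7 [-10.68  -5.85   0.07] [ 0.   -0.02  0.04]
```

```bash

python3 -m crank '[[[-0.5,-0.3,0,0,0,0],[-0.9,-0.5,0,0,0,0],[-0.9,-0.5,0,0,0,0],[-0.9,-0.5,0,0,0,0],[-0.9,-0.5,0,0,0,0],[-0.9,-0.5,0,0,0,0],[-0.9,-0.5,0,0,0,0],[-0.9,-0.5,0,0,0,0],[-0.9,-0.5,0,0,0,0],[-0.9,-0.5,0,0,0,0],[-0.7,-0.4,0,0,0,0],[-0.5,-0.2,0,0,0,0]]]' >/dev/null
python3 -m crank '[[[-0.2,0,0,0,0,0],[0,0,0,0,0,0],[0,0,0,0,0,0]]]' >/dev/null
python3 d.py 508,-377,130,98.7
python3 - <<'E'
from h import *
w=ctrl.get_image("wrist");save(w,"w10.png");
E
```

```text
t56.9 [ 501.2 -364.2  104.1] [-178.4   -1.4   99.3] F [ 0.5 -0.5 -0.9] w57.5
508,-377,130,98.7 [-0.44  0.13 -0.88] [-0.27 -0.23  0.1 ]
```

View pics/w10.png

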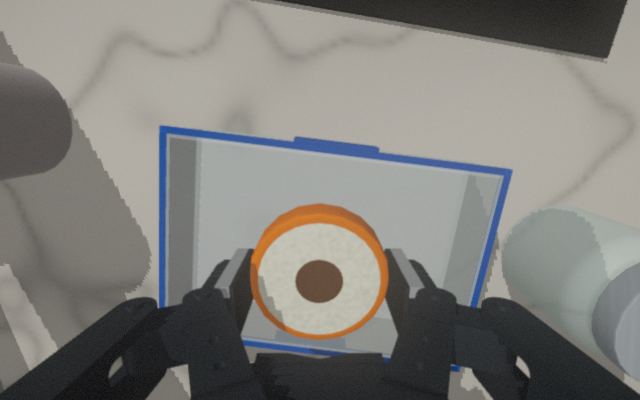

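```bash

python3 -m crank '[[[-0.35,0.13,0,-0.25,-0.2,0.1],[-0.05,0,0.3,0,0,0],[0,0,0.4,0,0,0],[0,0,0.4,0,0,0],[0,0,0.3,0,0,0],[0,0,0,0,0,0]]]' >/dev/null
python3 d.py 508,-377,12,98.7
```

```text
t57.5 [ 510.6 -364.6   57. ] [-179.9   -0.5   99.5] F [-0.9 -1.2 -0.2] w57.5
508,-377,12,98.7 [-0.41 -0.15  1.5 ] [-0.01 -0.09  0.13]
```

```bash

python3 -m crank '[[[-0.4,-0.15,0.2,0,-0.1,0.1],[0,0,0.4,0,0,0],[0,0,0.4,0,0,0],[0,0,0.25,0,0,0],[0,0,0,0,0,0]]]' >/dev/null
python3 d.py 508,-377,12,98.7
```

```text
t57.9 [ 507.5 -377.5   14.1] [-179.8    0.    98.9] F [-0.7  0.7 -0.9] w57.6
508,-377,12,98.7 [0.01 0.02 0.07] [-0.03  0.01  0.03]
```

```bash

python3 -m crank '[[[0,0,0.15,0,0,0],[0,0,0.05,0,0,0]]]' >/dev/null
python3 -m crank '[[[0,0,0,0,0,0],[0,0,0,0,0,0],[0,0,0,0,0,0],[0,0,0,0,0,0],[0,0,-0.3,0,0,0],[0,0,-0.7,0,0,0],[0,0,-0.9,0,0,0],[0,0,-0.9,0,0,0],[0,0,-0.9,0,0,0],[0,0,-0.9,0,0,0],[0,0,-0.9,0,0,0],[0,0,-0.4,0,0,0]]]' -0.7 |tail -2
python3 -m crank '[[[-0.4,0,-0.5,0,0,0],[-0.8,0,-0.5,0,0,0],[-0.8,0,0,0,0,0],[-0.8,0,0,0,0,0],[0,0,0,0,0,0],[0,0,0,0,0,0],[0,0,0,0,0,0]]]' >/dev/null; python3 d.py
python3 - <<'E'
from h import *
w=ctrl.get_image("wrist");sc=ctrl.get_image("scene");sd=ctrl.get_image("side")
save(sc,"scene9.png")
a=cv2.resize(sc["color"][90:340,90:530],(800,454),interpolation=cv2.INTER_CUBIC);cv2.imwrite("pics/s9c.png",cv2.cvtColor(a,cv2.COLOR_RGB2BGR))
print("container plane z22",[(p[2:5]) for p in pods(w,22)])
print("scene",[p[:4] for p in pods(sc,22)])
for q in("ramekin","mug","spoon","sugar_jar","grinder"): print(q,[(np.round(d["extent"]).astype(int).tolist(),round(d["conf"],2)) for d in ctrl.search_frame(q,sc)][:1])
E
```

```text
force: [0.5, 0.3, 0.6]
width: 72.3
t59.6 [ 523.2 -459.9  235.6] [179.8   0.3  99.3] F [-0.3 -0.  -0.6] w72.7
container plane z22 [(np.float64(507.8), np.float64(-378.3), [50.0, 52.7])]
scene [(352.3, 209.8, np.float64(520.4), np.float64(165.7)), (153.3, 206.4, np.float64(516.8), np.float64(-371.9))]
ramekin [([312, 294, 36, 34], 0.64)]
mug [([182, 135, 36, 39], 0.68)]
spoon [([231, 295, 91, 16], 0.85)]
sugar_jar [([135, 258, 47, 45], 0.7)]
grinder [([491, 204, 43, 54], 0.65)]
```

View pics/s9c.png

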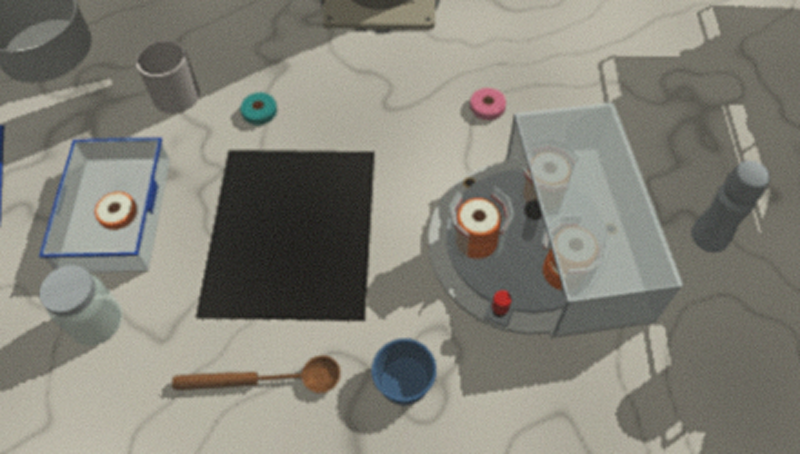

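```bash
python3 -c "
from cell import ctrl
print(ctrl.finish_job())"
```

```text
the job is handed in; nothing more can be done
None
```

The job is finished and handed in at about 60 s of the 210 s allowed. I put three loose pods on the pod already in tube A, drew the pin, turned the turntable to the next hole and let the pin drop. Then I put three pods on the pod in tube B and the seventh in the container.

**Tubes:** before I left each tube, depth readings put the stack tops at about 95 to 96 mm, against 96 mm for the line. Both stacks lay flat and within about 3 mm of the tube centre. I did not measure tube A again after it went under the hood.

**Pin:** the top of the knob read 67 mm, which is the pin fully home. I measured this right after the turn. In the last picture the knob still stands at the next hole.

**Rest of the counter:** the last picture shows the mat empty and the leftover pod in the middle of the container. The bystanders and the pink and turquoise look-alikes are where they were, and the gripper is clear of everything.

**Trouble on the way:**
- Halfway through the turn the pin sagged about 3 mm and pressed the flange with about 17 N, so I raised it again.
- I took a fresh grip on one pod because the first grip was too high.
- One placing pressed the stack with about 31 N.
- The scene and wrist cameras disagreed by 1 to 3 mm on pod positions, and I used the wrist camera.

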